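Fetch heat pipes from behind the cans and set up the test cradle

TASK

Bring the spare copper heat pipes out for a test: first stand every spray can from the front of the grey rack on the black mat, then take the two bent pipes that lie behind them and turn and lay each in the cradle so that both of its ends rest down in a pair of notches. When both are in, slide the fader grip until it is level with the red clip, and finish by standing the cans upright back in the front row of the rack. Leave the other things on the bench alone.

Things in the scene. Friction and masses are not known exactly. Their poses are not given: they have to be found in the camera images.
- rack: Fixed low grey rack, open to the front (-x). Origin on the table; x to the back, y along it. Floor plate 3 mm thick, x -95..105, y +-195 mm; back wall x 99..105 mm, 45 mm high; side walls y +-190..195 mm, 33 mm high, x -5..105 mm. Front row (cans start and end here): x about -38, y about -100, 0, +100 mm. Pipes lie behind at x about +43, y about +-95 mm, along y.
- mat: Fixed black rubber mat on the table, 150 (x) x 300 (y) x 3 mm; origin on the table under its centre; its long side is its y. Parking place for the cans.
- cradle: Fixed aluminium cradle: plate 160 (x) x 190 (y) x 8 mm; origin on the table under its centre. Two nests (y = +45, -45 mm), each with two black posts, at (x -57, y +25) and (x +57, y -25) mm from its centre, 72 mm high, 30 mm long in x. Notches run along x: floor 50 mm above the table, 16 mm wide, cheeks leaning outward to about 35 mm at the top.
- nest_left (a point): Centre of the cradle's left nest (+y side), at notch floor height, 50 mm above the table. A pipe laid in this nest has its origin here and its x axis along the cradle's x, either way round.
- nest_right (a point): The same for the right nest (-y side). Any pipe may go in either nest.
- fader (a joint): Travel of the black fader grip along its track, 0 to 0.12 m, growing to the fader box's own +y. Friction 1.5 N, stays where it is left.
- fader_base: Fixed grey fader box 44 (x) x 180 (y) x 14 mm; origin on the table under its centre; the track runs along its y.
- fader_grip (a point): Centre of the top of the fader grip (black with a white line), about 55 mm above the table; the grip is 28 (x) x 20 (y) x 40 mm high. It stands at y = -60 mm + joint value in the fader box's frame.
- clip: Small fixed red marker clip, 8 x 10 x 18 mm, beside the fader box at x = -27 mm of it; origin on the table under it, axes like the fader box's. It marks the setting: the grip's centre must come to the same place along the track (the same y in this frame).
- can_blue: Spray can, blue with a white cap: body 58 mm across and 88 mm high, with shoulder and 42 mm wide cap 118 mm high overall; origin at the centre of its underside, z up; 0.15 to 0.3 kg, a quarter full, so its centre of mass is only about 22 mm up. May be absent.
- can_red: Spray can, red with a black cap: body 58 mm across and 88 mm high, with shoulder and 42 mm wide cap 118 mm high overall; origin at the centre of its underside, z up; 0.15 to 0.3 kg, a quarter full, so its centre of mass is only about 22 mm up. May be absent.
- can_yellow: Spray can, yellow with a red cap: body 58 mm across and 88 mm high, with shoulder and 42 mm wide cap 118 mm high overall; origin at the centre of its underside, z up; 0.15 to 0.3 kg, a quarter full, so its centre of mass is only about 22 mm up. May be absent.
- pipe_a: Copper heat pipe with an offset (Z) bend, lying flat: round, 12 mm thick, centre line (x, y) mm: (-75, +25), (-30, +25), (+30, -25), (+75, -25). Origin at its centre on the underside, the axis 6 mm above it, z up; same shape after a half turn. About 0.12 kg; its sloping middle piece is at the centre of mass.
- pipe_b: Copper heat pipe with an offset (Z) bend, lying flat: round, 12 mm thick, centre line (x, y) mm: (-75, +25), (-30, +25), (+30, -25), (+75, -25). Origin at its centre on the underside, the axis 6 mm above it, z up; same shape after a half turn. About 0.12 kg; its sloping middle piece is at the centre of mass.
- driver: Red screwdriver 140 mm, a bystander to be left alone; origin at the centre of its underside.
- solder_spool: Solder wire spool 68x55x30 mm, a bystander to be left alone; origin at the centre of its underside.

How it is judged:
By the outcome, as a careful person would: the job done as asked, in the order asked, and still so for the second after the job is handed in, with the robot touching nothing.
Of can_blue, can_red, can_yellow only 2 to 3 are there at a start; the rules pass over those that are not, and their reading is None.
At some moment in a run one of can_blue, can_red, can_yellow may be knocked a few centimetres aside while the robot is not near it.
It also fails if it takes over 210 s, if anything falls off the work surface, if the arm or the gripper's body presses on something with over 40 N, if the wrist force passes 120 N, or if a joint passes its speed limit or range.

ROBOT

A 6-joint arm with a two-finger parallel gripper is mounted at the origin on the work surface; the furniture and walls round the work are solid. World frame = base frame: x ahead of the robot, y to its left, z up, the work surface at z = 0. Lengths are in m, angles in rad, forces in N, time in s.
With the tool pointing down it reaches from about 0.375 to 0.925 m from the base axis. Payload 5.7 kg.
Tool frame: the origin (TCP) lies on the front face of the gripper's body, between the roots of the fingers; the fingertips stand 73 mm ahead of it and the grasp point (between the pads) lies 54 mm ahead of it; z points along the fingers, x is the direction in which the jaws open and shut, and the axes are right-handed (so a half turn about z gives the same grasp; the last joint's range is limited). The gripper opens to 85 mm and grips with 20 to 120 N. Pads are 22 mm wide; open, the fingers measure 114 mm over their backs; the gripper's body (76 mm by 85 mm) begins 54 mm behind the grasp point. The pads swing forward as they close: fully open they stand 13 mm farther back than shut.
Start: joints at [1.223, 0.359, 1.51, -0, 1.272, -0.115], TCP at [0.138, 0.584, 0.304] pointing down, gripper open.
Joint ranges: [-2.97, 2.97], [-1.01, 2.36], [0.21, 2.38], [-0.96, 4.11], [0.2, 2.71], [-2.98, 2.98]. Speed limits (rad/s): [2.39, 2.39, 3.14, 3.14, 3.14, 3.14].

INTERFACE

Orientations are given as a unit quaternion [w, x, y, z].
In Python, from plant import env gives the robot as it stands.
- The arm moves only by the tool send_rows, never from a script. Its argument "series" is a list that holds one entry, the list of rows, each a list of 7 numbers: the turn, a rotation vector about the tool's x, y, z in rad, then the shift along the tool's x, y, z in m, then the closure, from -1 (fully open) to 1 (shut). A call has 1 to 8 rows; each row is the pose to reach, as a shift and turn from the pose measured when the call began, along the tool's axes at that moment; what a row does not reach only later rows make up. A row lasts 1/12 s, in which the tool goes at most 41.7 mm and 7.16 degrees, less where a joint would pass 70% of its speed; a pose out of reach is approached as far as the arm can. A call with a gripper value outside its range is refused whole. The fingers move at their own pace and stop on an object; "grip_force" is the grip in N (left out, the last holds). Time passes only in rows, so rows that repeat a pose let the fingers close. It gives the time, the measured TCP pose, the force and the opening at its end, in the units of the state.
- env.state(): the state, without advancing time (a new reading comes with each control period).
- env.capture(name): name is "scene" or "top" or "wrist"; returns (picture, depth): 400x640x3 uint8, red, green, blue; 400x640 float32, m along the optical axis (not along the pixel's ray), 0 where there is no reading.
- env.calibration(name): a dict with "K" (3x3 intrinsics, pixels), "origin" and "orientation" of the camera in the world. Camera axes: x right, y down, z forward; pixel columns grow to the right and rows downward; lengths in m; the calibration is good to about 2 mm. The wrist camera is an equidistant fisheye: a pixel r from the principal point sees the ray r / f radians off the axis. A picture is of the moment at which its call begins: read the wrist's pose just before it. calibration takes no time and is no camera call; for the wrist camera it gives the pose at the moment of the call.
- env.hand_in(): hands the job in, once; it reports no verdict.
Trained networks look in the newest picture that a camera, given by its name, has taken for a name from the list of things; names that differ only in an ending like _2 or _b are one class to them, and where a whole thing is asked for, a point or a joint stands for the part that bears it (a point fixed in the world has none). Each returns a list of dicts, best first, with "p" (0 to 1); they miss things now and then, are a little off and sometimes report something else, mostly with a low value. They report only what shows in the picture. A call takes as long as a camera call.
- env.search_frame(camera, target): "centre" ([column, row] in pixels, amid what is visible of it).
The state is a dict: "time": time; "joint_pos": joint angles; "qd": joint speeds; "effort": joint torques, N m; "tool_pos": TCP position; "tool_rot": TCP orientation; "ft_force": force on the tool from outside, world axes, zero at the start; "wrist_torque": the same for the moment, N m; "opening": finger opening in m.
Only numpy, scipy, OpenCV 4.12 (cv2) and the standard library are available. Lean on these libraries where they do the work, as an engineer would, in place of code of your own. Each camera call takes 0.05 s, during which the arm holds its last target. There are 200 camera calls.

## Working session

There is one attempt and no reset: what is moved stays moved. The work goes in short steps, Python scripts to look and compute and a tool call to move; the robot and the scene stay as the last step left them, time stands still between calls to the robot, and variables do not carry over. Pictures are saved under pics/ and viewed, on a budget of 14 in all, crops included, one or two more only if the job needs it, and the job is handed in when it is done.

Besides the shell and the picture viewer there is one more tool, called after "Emit:" by a JSON object that holds its "fn" and its "kwargs", one argument or row to a line. send_rows: Moves the arm, as the interface text tells. Its arguments: {"type":"object","properties":{"series":{"type":"array"},"grip_force":{"type":"number"}},"required":["series"]}

```bash
ls; mkdir -p pics; cat > h.py <<'E'
import numpy as np, cv2
from scipy.spatial.transform import Rotation as R
from plant import env
def rot(q): return R.from_quat([q[1],q[2],q[3],q[0]])
def cap(cam,name=None):
    c=env.calibration(cam); im,d=env.capture(cam)
    if name: cv2.imwrite(f'pics/{name}.png',im[:,:,::-1])
    return im,d,c
def ray(c,uv,cam):
    K=np.array(c['K']); x=(uv[0]-K[0,2])/K[0,0]; y=(uv[1]-K[1,2])/K[1,1]
    if cam=='wrist':
        r=np.hypot(x,y); s=np.sin(r)/r if r>1e-9 else 1
        v=np.array([x*s,y*s,np.cos(r)])
    else: v=np.array([x,y,1.])
    return v
def pt(c,uv,cam,d):  # by depth
    v=ray(c,uv,cam); v=v/v[2]*d
    return np.array(c['origin'])+rot(c['orientation']).apply(v)
def onz(c,uv,cam,z):
    v=rot(c['orientation']).apply(ray(c,uv,cam)); o=np.array(c['origin'])
    return o+v*(z-o[2])/v[2]
def cloud(c,d,cam):
    h,w=d.shape; u,v=np.meshgrid(np.arange(w),np.arange(h)); K=np.array(c['K'])
    x=(u-K[0,2])/K[0,0]; y=(v-K[1,2])/K[1,1]
    if cam=='wrist':
        r=np.hypot(x,y)+1e-9; t=np.tan(np.minimum(r,1.5))/r; x,y=x*t,y*t
    p=np.stack([x*d,y*d,d],-1)
    return rot(c['orientation']).apply(p.reshape(-1,3)).reshape(h,w,3)+np.array(c['origin'])
def st():
    s=env.state(); e=rot(s['tool_rot']).as_matrix()
    print('t',round(s['time'],2),'pos',np.round(s['tool_pos'],4),'x',np.round(e[:,0],3),'z',np.round(e[:,2],3),'j',np.round(s['joint_pos'],2),'F',np.round(s['ft_force'],1),'op',round(s['opening'],4))
    return s
E
python3 - <<'E'
from h import *
st()
for cam in ['top','scene']:
    im,d,c=cap(cam,cam+'0'); print(cam,np.round(c['K'],1).tolist(),np.round(c['origin'],3),np.round(c['orientation'],3))
    P=cloud(c,d,cam)
    for n in ['rack','mat','cradle','fader_base','fader_grip','clip','can_blue','can_red','can_yellow','pipe_a','driver','solder_spool']:
        for r in env.search_frame(cam,n)[:2]:
            if r['p']<.2: continue
            u,v=np.round(r['centre']).astype(int)
            print(n,round(r['p'],2),u,v,np.round(P[v,u],3) if d[v,u]>0 else None)
E
```

```text
pics
t 0.0 pos [0.1382 0.5833 0.3031] x [ 0.231  0.973 -0.002] z [-0.001 -0.002 -1.   ] j [ 1.22  0.36  1.51 -0.    1.27 -0.12] F [ 0.3 -1.7  0.1] op 0.0855
top [[398.0, 0.0, 320.0], [0.0, 398.0, 207.5], [0.0, 0.0, 1.0]] [0.451 0.002 1.011] [ 0.025 -0.697  0.716 -0.034]
rack 0.81 258 179 [0.611 0.145 0.003]
mat 0.63 227 253 [0.426 0.225 0.003]
cradle 0.97 417 176 [ 0.608 -0.261  0.01 ]
cradle 0.47 392 254 [ 0.414 -0.18   0.054]
fader_base 0.91 368 257 [ 0.407 -0.128  0.01 ]
fader_grip 0.44 389 252 [ 0.419 -0.174  0.051]
clip 0.63 418 174 [ 0.613 -0.263  0.011]
can_blue 0.94 294 197 [0.55  0.048 0.123]
can_red 0.98 212 198 [0.552 0.231 0.123]
can_red 0.56 216 168 [0.642 0.251 0.005]
can_yellow 0.36 295 197 None
pipe_a 0.83 302 168 [0.637 0.032 0.003]
pipe_a 0.51 221 169 [0.638 0.237 0.012]
driver 0.53 392 128 [ 0.732 -0.201  0.017]
solder_spool 0.58 413 294 [ 0.314 -0.234  0.021]
scene [[508.8, 0.0, 313.9], [0.0, 508.8, 194.2], [0.0, 0.0, 1.0]] [-0.2   -0.493  0.813] [-0.37   0.794 -0.435  0.208]
rack 0.59 274 178 [0.623 0.141 0.003]
mat 0.63 193 211 [0.412 0.225 0.007]
cradle 0.58 415 235 [ 0.618 -0.253  0.011]
fader_base 0.59 313 264 [ 0.415 -0.11   0.018]
fader_grip 0.69 340 266 [ 0.409 -0.177  0.057]
clip 0.38 299 269 [ 0.386 -0.094  0.019]
clip 0.36 413 238 [ 0.607 -0.253  0.01 ]
can_blue 0.83 289 188 [0.535 0.032 0.079]
can_red 0.9 227 159 [0.54  0.218 0.083]
pipe_a 0.73 414 238 [ 0.608 -0.255  0.011]
pipe_a 0.53 311 194 [0.608 0.018 0.015]
driver 0.58 417 195 [ 0.739 -0.204  0.021]
solder_spool 0.2 270 183 [0.6   0.137 0.004]
```

```bash
python3 - <<'E'
import cv2
a=cv2.imread('pics/top0.png'); cv2.imwrite('pics/topc.png',cv2.resize(a[90:340,150:480],None,fx=2.4,fy=2.4,interpolation=cv2.INTER_CUBIC))
E
```

```text
(no output)
```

View pics/topc.png

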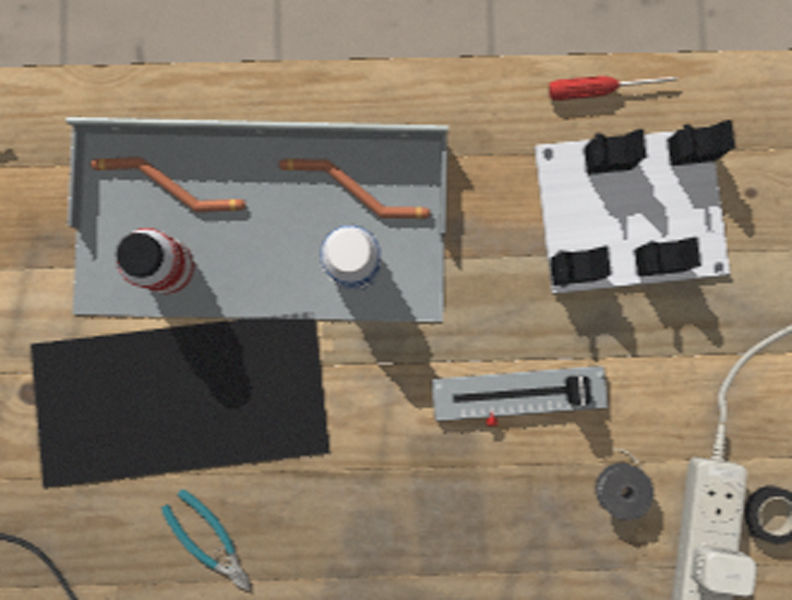

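View pics/scene0.png

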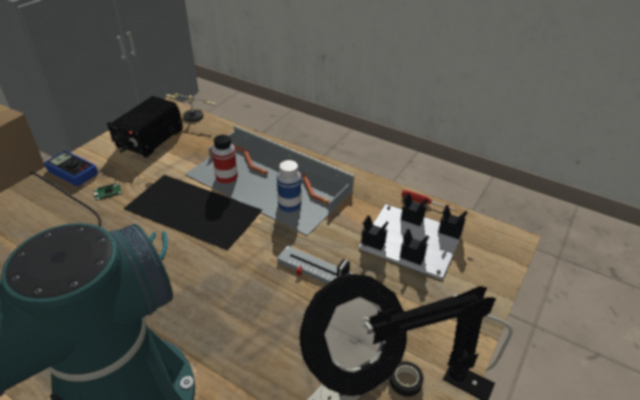

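Top view: red can at crop (140,255) and blue can at (350,255). The two pipes are at (168,185) and (355,190), the mat is lower left and the cradle right. The fader grip is at (580,390) and the clip at (491,420). The yellow can is absent. Next I measure the poses.

```bash
cat > meas.py <<'E'
from h import *
def rect(P2):
    (c,s,a)=cv2.minAreaRect((P2*1000).astype(np.float32)); return np.round(c,1),np.round(s,1),round(a,1)
def big(m):
    n,l,s,_=cv2.connectedComponentsWithStats(m.astype(np.uint8)); return l==1+np.argmax(s[1:,4])
def circ(P,m):
    q=P[m][:,:2]*1000; (c,r)=cv2.minEnclosingCircle(q.astype(np.float32)); return np.round(c,1),round(r,1),np.round(np.median(q,0),1)
E
python3 - <<'E'
from meas import *
im,d,c=cap('top','top1'); P=cloud(c,d,'top'); hsv=cv2.cvtColor(im,cv2.COLOR_RGB2HSV).astype(int); H,S,V=hsv[...,0],hsv[...,1],hsv[...,2]
x,y,z=P[...,0],P[...,1],P[...,2]; ok=d>0
def box(a,b,e,f): return ok&(x>a)&(x<b)&(y>e)&(y<f)
tab=box(.35,.45,.0,.04); print('table z',np.median(z[tab]),z[tab].std())
m=big(box(.3,.55,.05,.4)&(V<70)&(z<.008)&(z>-.005)); print('mat',rect(P[m][:,:2]),np.median(z[m]))
m=big(box(.45,.75,-.4,-.12)&(V>140)&(S<40)&(z<.02)); print('plate',rect(P[m][:,:2]),np.median(z[m]))
m=box(.45,.78,-.42,-.12)&(z>.055)&(z<.08)
n,l,s,_=cv2.connectedComponentsWithStats(m.astype(np.uint8))
for i in range(1,n):
    if s[i,4]>20: print('post',rect(P[l==i][:,:2]),s[i,4],z[l==i].max())
m=big(box(.36,.46,-.25,0.)&(S<45)&(V>90)&(z>.008)&(z<.02)); print('fader base',rect(P[m][:,:2]),np.median(z[m]))
m=big(box(.36,.46,-.25,0.)&(z>.048)&(z<.065)); print('grip',rect(P[m][:,:2]),np.median(z[m]))
m=box(.34,.42,-.15,-.03)&((H<8)|(H>172))&(S>130); print('clip',m.sum(),rect(P[m][:,:2]),np.round(np.median(P[m],0),4))
m=big(box(.6,.8,-.1,.4)&(z>.035)&(z<.055)); print('back wall',rect(P[m][:,:2]),np.median(z[m]))
m=big(box(.45,.75,-.1,.38)&(abs(z-.003)<.004)&(S<50)&(V>60)); print('rack floor',rect(P[m][:,:2]),np.median(z[m]))
m=box(.55,.75,-.1,.4)&(S>90)&((H<15)|(H>172))&(z<.03)
n,l,s,_=cv2.connectedComponentsWithStats(m.astype(np.uint8))
for i in range(1,n):
    if s[i,4]>60:
        q=P[l==i]; print('copper',rect(q[:,:2]),s[i,4],np.median(q[:,2]),s[i,:4])
for nme,b in [('blue',(.5,.6,0,.1)),('red',(.5,.6,.18,.29))]:
    m=big(box(*b)&(z>.113)); print(nme,circ(P,m),np.median(z[m]))
ims,ds,cs=cap('scene'); Q=cloud(cs,ds,'scene'); m=(ds>0)&(Q[...,2]>.15)&(Q[...,0]>.1)&(Q[...,0]<1)&(abs(Q[...,1])<.7)
q=Q[m]; print('tall things', len(q)); 
for t in range(0,len(q),max(1,len(q)//25)): print(np.round(q[t],2),end=' ')
E
```

```text
table z 0.0002773418637411762 0.07151413438806659
mat (array([419.7, 231.5]), array([151. , 298.9]), 5.3) 0.0034075792123567927
plate (array([ 607.7, -251.3]), array([160.7, 191. ]), 4.6) 0.007947704261357602
post (array([ 669.8, -335.6]), array([16.1, 30.1]), 88.2) 103 0.07479892895120321
post (array([ 666.7, -299.3]), array([28.9, 14.8]), 6.5) 52 0.07689214625794372
post (array([ 659.7, -209.6]), array([29. , 14.2]), 6.2) 58 0.07431701745022179
post (array([ 661.9, -244.7]), array([29.4, 15. ]), 4.0) 95 0.0749972773376707
post (array([ 552. , -293.1]), array([29.8, 16.5]), 4.3) 98 0.0757383732414385
post (array([ 549.1, -258.5]), array([13.8, 27.7]), 89.1) 52 0.07480807106168808
post (array([ 545.1, -203.5]), array([29.8, 16.2]), 3.4) 94 0.07457514707019108
post (array([ 542.7, -169.3]), array([29.1, 14.6]), 4.0) 61 0.07537351956329474
fader base (array([ 415.8, -124.4]), array([ 43.2, 179.3]), 3.0) 0.013978955571870177
grip (array([ 417.6, -181. ]), array([19.9, 26.4]), 88.5) 0.05363099543239552
clip 17 (array([387.2, -93.8]), array([9. , 9.1]), 35.4) [ 0.3879 -0.094   0.0158]
bac
[... 361 characters left out ...]
6  52  25]
blue (array([556.2,  44.7]), 20.4, array([556.2,  45.2])) 0.12124144631005451
red (array([558. , 242.1]), 21.1, array([557.3, 240.5])) 0.12101853839088483
tall things 12704
[0.11 0.   0.32] [ 0.2  -0.29  0.29] [ 0.23 -0.33  0.27] [ 0.19 -0.31  0.28] [ 0.17 -0.29  0.28] [ 0.23 -0.35  0.25] [ 0.27 -0.4   0.24] [ 0.25 -0.38  0.24] [ 0.21 -0.33  0.24] [ 0.15 -0.29  0.27] [ 0.3  -0.44  0.21] [ 0.27 -0.4   0.21] [ 0.27 -0.41  0.21] [ 0.14 -0.29  0.26] [ 0.32 -0.43  0.15] [ 0.16 -0.31  0.24] [ 0.12 -0.29  0.26] [ 0.2  -0.36  0.21] [ 0.16 -0.34  0.21] [ 0.15 -0.33  0.21] [ 0.15 -0.33  0.21] [ 0.16 -0.36  0.19] [ 0.12 -0.33  0.21] [ 0.15 -0.36  0.19] [ 0.11 -0.33  0.2 ] [ 0.12 -0.36  0.18]
```

Emit:
{"fn": "send_rows", "kwargs": {
  "series": [
    [[0,0,-0.03,-0.018,0.036,0.0,-1],[0,0,-0.06,-0.035,0.073,0,-1],[0,0,-0.09,-0.053,0.11,0,-1],[0,0,-0.12,-0.07,0.146,0,-1],[0,0,-0.15,-0.088,0.182,0,-1],[0,0,-0.18,-0.105,0.219,0,-1],[0,0,-0.21,-0.123,0.255,0,-1],[0,0,-0.234,-0.141,0.292,0.0,-1]]
  ],
  "grip_force": 40
}}

```text
time: 2.07
tool_pos: [0.3912, 0.3778, 0.3041]
tool_rot: [0.0, 0.706, 0.708, 0.0]
ft_force: [1.1, 0.9, -0.3]
opening: 0.0855
```

```bash
cat >> h.py <<'E'
def plan(tx,ty,tz,ang=None):
    "relative move in tool axes to world TCP target, tool down, tool x at angle ang (deg)"
    s=env.state(); r=rot(s['tool_rot']); p=np.array(s['tool_pos'])
    a=np.radians(ang); X=np.array([np.cos(a),np.sin(a),0]); Z=np.array([0,0,-1.]); T=R.from_matrix(np.stack([X,np.cross(Z,X),Z],1))
    print('turn',np.round((r.inv()*T).as_rotvec(),3),'shift',np.round(r.inv().apply(np.array([tx,ty,tz])-p),4))
E
python3 - <<'E'
from h import *
st(); plan(.558,.2415,.25,90)
E
```

```text
t 2.07 pos [0.3912 0.3778 0.3041] x [-0.003  1.     0.   ] z [ 0.  0. -1.] j [ 0.64  0.28  1.63  0.    1.23 -0.93] F [ 1.1  0.9 -0.3] op 0.0855
turn [ 0.    -0.     0.003] shift [-0.1368  0.1664  0.0541]
```

Emit:
{"fn": "send_rows", "kwargs": {
  "series": [
    [[0,0,0,-0.025,0.03,0.01,-1],[0,0,0,-0.05,0.06,0.02,-1],[0,0,0,-0.075,0.09,0.03,-1],[0,0,0,-0.1,0.12,0.04,-1],[0,0,0,-0.12,0.145,0.05,-1],[0,0,0,-0.137,0.166,0.054,-1],[0,0,0,-0.137,0.166,0.054,-1]]
  ]
}}

```text
time: 2.65
tool_pos: [0.5615, 0.2379, 0.249]
tool_rot: [0.001, 0.707, 0.707, 0.0]
ft_force: [0.7, -0.5, -0.1]
opening: 0.0854
```

```bash
cat > can.py <<'E'
from meas import *
import sys
def can(cam,gx,gy):
    im,d,c=cap(cam,None); P=cloud(c,d,cam)
    m=(d>0)&(abs(P[...,2]-.119)<.006)&(np.hypot(P[...,0]-gx,P[...,1]-gy)<.06)
    if m.sum()<10: return print(cam,'none')
    print(cam,circ(P,big(m)),m.sum(),'z',np.round(np.median(P[m][:,2]),4))
E
python3 - <<'E'
from can import *
st(); can('wrist',.558,.2415); can('top',.558,.2415); cap('wrist','w1'); plan(.558,.2415,.162,90)
E
```

```text
t 2.65 pos [0.5615 0.2379 0.249 ] x [ 0.001  1.    -0.001] z [ 0.002 -0.001 -1.   ] j [ 0.29  0.42  1.55 -0.    1.16 -1.28] F [ 0.7 -0.5 -0.1] op 0.0854
wrist (array([557.7, 243.3]), 21.0, array([556.2, 243.3])) 2789 z 0.1208
top (array([555.1, 241.3]), 20.0, array([550.2, 240. ])) 156 z 0.1212
turn [-0.001 -0.     0.002] shift [0.0002 0.0007 0.0879]
```

View pics/w1.png

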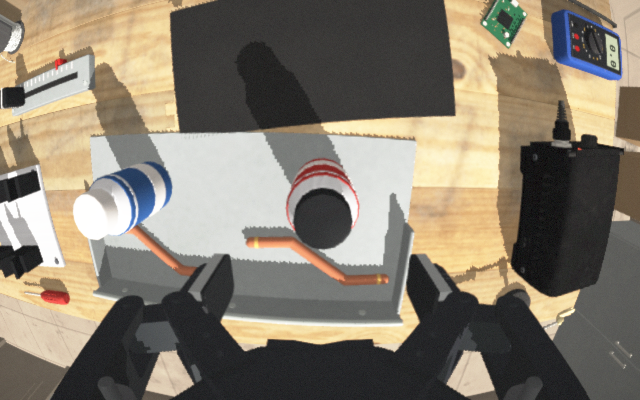

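Emit:
{"fn": "send_rows", "kwargs": {
  "series": [
    [[0,0,0,0.001,0,0.02,-0.4],[0,0,0,0.001,0,0.045,-0.4],[0,0,0,0.001,0,0.07,-0.4],[0,0,0,0.001,0,0.088,-0.4],[0,0,0,0.001,0,0.088,-0.4],[0,0,0,0.001,0,0.088,-0.4]]
  ]
}}

```text
time: 3.3
tool_pos: [0.5558, 0.2432, 0.1617]
tool_rot: [-0.001, 0.706, 0.708, -0.001]
ft_force: [0.8, -0.5, 0.2]
opening: 0.0599
```

Emit:
{"fn": "send_rows", "kwargs": {
  "series": [
    [[0,0,0,0,0,0,0.3],[0,0,0,0,0,0,1],[0,0,0,0,0,0,1],[0,0,0,0,0,0,1],[0,0,0,0,0,0,1],[0,0,0,0,0,0,1]]
  ]
}}

```text
time: 3.8
tool_pos: [0.5566, 0.2437, 0.1635]
tool_rot: [-0.001, 0.706, 0.708, 0.0]
ft_force: [-1.3, 0.2, 7.9]
opening: 0.0406
```

Emit:
{"fn": "send_rows", "kwargs": {
  "series": [
    [[0,0,0,0,0,-0.015,1],[0,0,0,0,0,-0.03,1],[0,0,0,0,0,-0.05,1],[0,0,0,0,0,-0.07,1],[0,0,0,0,0,-0.07,1]]
  ]
}}

```text
time: 4.22
tool_pos: [0.5588, 0.2442, 0.2378]
tool_rot: [0.001, 0.706, 0.708, 0.004]
ft_force: [1.5, 0.3, -0.9]
opening: 0.0411
```

```bash
python3 - <<'E'
from h import *
st(); cap('wrist','w2'); plan(.4123,.311,.232,90)
E
```

```text
t 4.22 pos [0.5588 0.2442 0.2378] x [-0.003  1.     0.004] z [ 0.007  0.004 -1.   ] j [ 0.3   0.43  1.57  0.    1.13 -1.28] F [ 1.5  0.3 -0.9] op 0.0411
turn [ 0.005 -0.003  0.003] shift [ 0.0675 -0.1457  0.0034]
```

View pics/w2.png

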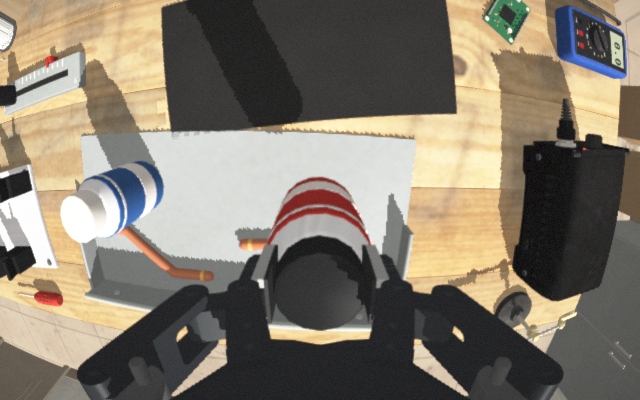

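Emit:
{"fn": "send_rows", "kwargs": {
  "series": [
    [[0,0,0,0.008,-0.018,0,1],[0,0,0,0.02,-0.045,0,1],[0,0,0,0.034,-0.073,0,1],[0,0,0,0.047,-0.1,0,1],[0,0,0,0.059,-0.127,0,1],[0,0,0,0.067,-0.146,0,1],[0,0,0,0.067,-0.146,0,1],[0,0,0,0.067,-0.146,0,1]]
  ]
}}

```text
time: 4.93
tool_pos: [0.4104, 0.3105, 0.2345]
tool_rot: [0.001, 0.705, 0.709, 0.002]
ft_force: [0.1, -0.0, -1.4]
opening: 0.0409
```

```bash
python3 - <<'E'
from h import *
st(); plan(.4123,.311,.1645,90)
E
```

```text
t 4.93 pos [0.4104 0.3105 0.2345] x [-0.005  1.     0.002] z [ 0.003  0.002 -1.   ] j [ 0.51  0.31  1.78  0.    1.05 -1.06] F [ 0.1 -0.  -1.4] op 0.0409
turn [ 0.003 -0.002  0.005] shift [0.0004 0.0016 0.07  ]
```

Emit:
{"fn": "send_rows", "kwargs": {
  "series": [
    [[0,0,0,0,0.001,0.02,1],[0,0,0,0,0.001,0.04,1],[0,0,0,0,0.001,0.055,1],[0,0,0,0,0.001,0.063,1],[0,0,0,0,0.001,0.067,1],[0,0,0,0,0.001,0.07,1],[0,0,0,0,0.001,0.07,1],[0,0,0,0,0.001,0.07,1]]
  ]
}}

```text
time: 5.6
tool_pos: [0.4123, 0.3108, 0.165]
tool_rot: [0.001, 0.705, 0.709, 0.002]
ft_force: [0.4, 0.5, -1.2]
opening: 0.0409
```

```bash
python3 - <<'E'
from h import *
st(); cap('scene','s2')
E
```

```text
t 5.6 pos [0.4123 0.3108 0.165 ] x [-0.005  1.     0.003] z [ 0.004  0.003 -1.   ] j [ 0.51  0.41  1.84  0.    0.88 -1.06] F [ 0.4  0.5 -1.2] op 0.0409
```

View pics/s2.png

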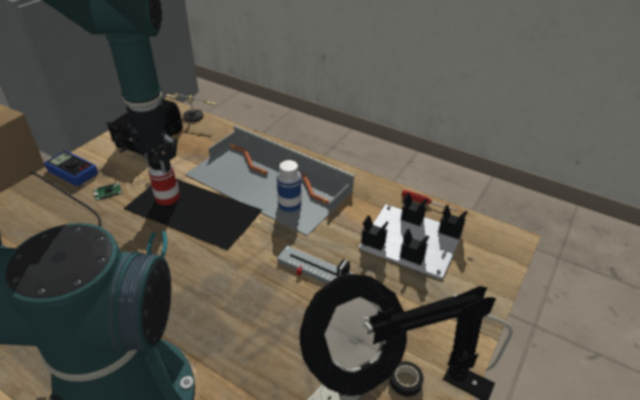

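Emit:
{"fn": "send_rows", "kwargs": {
  "series": [
    [[0,0,0,0,0,0.001,1],[0,0,0,0,0,0.002,1],[0,0,0,0,0,0.003,1],[0,0,0,0,0,0.003,1]]
  ]
}}

```text
time: 5.98
tool_pos: [0.4133, 0.3111, 0.1634]
tool_rot: [0.001, 0.705, 0.709, 0.004]
ft_force: [-0.1, -2.6, 6.8]
opening: 0.041
```

Emit:
{"fn": "send_rows", "kwargs": {
  "series": [
    [[0,0,0,0,0,-0.001,0.0],[0,0,0,0,0,-0.001,-0.4],[0,0,0,0,0,-0.001,-0.4],[0,0,0,0,0,-0.001,-0.4],[0,0,0,0,0,-0.02,-0.5],[0,0,0,0,0,-0.05,-0.5],[0,0,0,0,0,-0.09,-0.5],[0,0,0,0,0,-0.09,-0.5]]
  ]
}}

```text
time: 6.65
tool_pos: [0.4157, 0.3127, 0.2596]
tool_rot: [0.003, 0.705, 0.709, 0.009]
ft_force: [0.1, 0.9, -0.0]
opening: 0.0638
```

```bash
python3 - <<'E'
from can import *
st(); can('wrist',.4123,.311);can('top',.556,.045); plan(.5562,.045,.25,90)
E
```

```text
t 6.65 pos [0.4157 0.3127 0.2596] x [-0.006  1.     0.009] z [ 0.016  0.009 -1.   ] j [ 0.51  0.28  1.75 -0.    1.09 -1.06] F [ 0.1  0.9 -0. ] op 0.0638
wrist (array([416.3, 310.6]), 21.1, array([414.4, 310.7])) 2533 z 0.1208
top (array([556.3,  44.7]), 20.5, array([556.1,  45.3])) 262 z 0.1209
turn [ 0.011 -0.006  0.005] shift [-0.2672  0.1411  0.0051]
```

Emit:
{"fn": "send_rows", "kwargs": {
  "series": [
    [[0,0,0,-0.03,0.015,0,-0.4],[0,0,0,-0.066,0.035,0,-0.4],[0,0,0,-0.1,0.053,0,-0.4],[0,0,0,-0.135,0.071,0,-0.4],[0,0,0,-0.17,0.09,0,-0.4],[0,0,0,-0.205,0.108,0.003,-0.4],[0,0,0,-0.24,0.127,0.005,-0.4],[0.011,-0.006,0.005,-0.266,0.141,0.005,-0.4]]
  ]
}}

```text
time: 7.42
tool_pos: [0.556, 0.0433, 0.248]
tool_rot: [-0.001, 0.707, 0.707, -0.001]
ft_force: [0.8, 0.7, -0.2]
opening: 0.0598
```

```bash
python3 - <<'E'
from can import *
env.capture('top'); can('wrist',.556,.045); st(); plan(.5562,.045,.163,90)
E
```

```text
wrist (array([555.9,  46. ]), 21.0, array([554.4,  45.7])) 2783 z 0.1209
t 7.52 pos [0.5579 0.0423 0.2484] x [ 0.004  1.    -0.002] z [-0.001 -0.002 -1.   ] j [-0.05  0.36  1.66 -0.    1.12 -1.61] F [-0.7  0.4 -0.8] op 0.0596
turn [-0.001  0.002 -0.004] shift [ 0.0028 -0.0017  0.0854]
```

Emit:
{"fn": "send_rows", "kwargs": {
  "series": [
    [[0,0,0,0.003,-0.002,0.02,-0.4],[0,0,0,0.003,-0.002,0.045,-0.4],[0,0,0,0.003,-0.002,0.07,-0.4],[0,0,0,0.003,-0.002,0.085,-0.4],[0,0,0,0.003,-0.002,0.085,-0.4],[0,0,0,0.003,-0.002,0.085,-0.4]]
  ]
}}

```text
time: 8.02
tool_pos: [0.5542, 0.0459, 0.1618]
tool_rot: [-0.001, 0.708, 0.706, -0.002]
ft_force: [0.2, 0.5, 0.2]
opening: 0.0597
```

Emit:
{"fn": "send_rows", "kwargs": {
  "series": [
    [[0,0,0,0,0,0,0.3],[0,0,0,0,0,0,1],[0,0,0,0,0,0,1],[0,0,0,0,0,0,1],[0,0,0,0,0,0,1],[0,0,0,0,0,0,1]]
  ]
}}

```text
time: 8.52
tool_pos: [0.5546, 0.0459, 0.1625]
tool_rot: [-0.001, 0.708, 0.706, -0.002]
ft_force: [-0.6, 0.8, 1.9]
opening: 0.0406
```

Emit:
{"fn": "send_rows", "kwargs": {
  "series": [
    [[0,0,0,0,0,-0.015,1],[0,0,0,0,0,-0.03,1],[0,0,0,0,0,-0.05,1],[0,0,0,0,0,-0.07,1],[0,0,0,0,0,-0.07,1],[0,0,0,0,0,-0.07,1]]
  ]
}}

```text
time: 9.02
tool_pos: [0.5555, 0.046, 0.2333]
tool_rot: [0.0, 0.708, 0.706, -0.001]
ft_force: [0.7, 0.5, -2.9]
opening: 0.0408
```

```bash
python3 - <<'E'
from h import *
st(); plan(.427,.155,.233,90)
E
```

```text
t 9.02 pos [0.5555 0.046  0.2333] x [ 0.004  1.    -0.001] z [-0.001 -0.001 -1.   ] j [-0.04  0.37  1.68 -0.    1.08 -1.61] F [ 0.7  0.5 -2.9] op 0.0408
turn [-0.001  0.001 -0.004] shift [ 0.1086 -0.1289  0.0003]
```

Emit:
{"fn": "send_rows", "kwargs": {
  "series": [
    [[0,0,0,0.016,-0.019,0,1],[0,0,0,0.036,-0.043,0,1],[0,0,0,0.057,-0.068,0,1],[0,0,0,0.078,-0.093,0,1],[0,0,0,0.096,-0.114,0,1],[0,0,0,0.109,-0.129,0,1],[0,0,0,0.109,-0.129,0,1],[0,0,0,0.109,-0.129,0,1]]
  ]
}}

```text
time: 9.68
tool_pos: [0.4252, 0.1557, 0.232]
tool_rot: [-0.001, 0.708, 0.707, -0.002]
ft_force: [1.4, -0.6, -3.0]
opening: 0.0407
```

Emit:
{"fn": "send_rows", "kwargs": {
  "series": [
    [[0,0,0,0,0,0.02,1],[0,0,0,0,0,0.04,1],[0,0,0,0,0,0.055,1],[0,0,0,0,0,0.063,1],[0,0,0,0,0,0.067,1],[0,0,0,0,0,0.068,1],[0,0,0,0,0,0.068,1]]
  ]
}}

```text
time: 10.27
tool_pos: [0.4256, 0.1554, 0.164]
tool_rot: [-0.0, 0.708, 0.706, -0.002]
ft_force: [-0.4, 0.2, -2.3]
opening: 0.0411
```

Emit:
{"fn": "send_rows", "kwargs": {
  "series": [
    [[0,0,0,0,0,0.001,1],[0,0,0,0,0,0.002,1],[0,0,0,0,0,0.003,1],[0,0,0,0,0,0.003,1]]
  ]
}}

```text
time: 10.6
tool_pos: [0.4268, 0.1554, 0.1624]
tool_rot: [0.001, 0.708, 0.706, -0.001]
ft_force: [-0.5, -1.6, 7.7]
opening: 0.0406
```

Emit:
{"fn": "send_rows", "kwargs": {
  "series": [
    [[0,0,0,0,0,-0.001,0.0],[0,0,0,0,0,-0.001,-0.4],[0,0,0,0,0,-0.001,-0.4],[0,0,0,0,0,-0.001,-0.4],[0,0,0,0,0,-0.02,-0.5],[0,0,0,0,0,-0.05,-0.5],[0,0,0,0,0,-0.09,-0.5],[0,0,0,0,0,-0.09,-0.5]]
  ]
}}

```text
time: 11.27
tool_pos: [0.4301, 0.1564, 0.2582]
tool_rot: [0.003, 0.708, 0.707, 0.003]
ft_force: [0.7, 0.2, 0.5]
opening: 0.064
```

```bash
cat > pipe.py <<'E'
from can import *
from scipy.optimize import least_squares
T=np.array([[-75,25],[-30,25],[30,-25],[75,-25.]])/1000
def dist(q):
    D=np.inf
    for a,b in zip(T[:-1],T[1:]):
        t=np.clip(((q-a)@(b-a))/((b-a)@(b-a)),0,1); D=np.minimum(D,np.linalg.norm(q-a-t[:,None]*(b-a),axis=1))
    return D
def fit(cam,gx,gy,ga,zr=(.004,.02),pic=None):
    "pose (x,y,yaw deg) of the pipe near a guess"
    im,d,c=cap(cam,pic); P=cloud(c,d,cam); hsv=cv2.cvtColor(im,cv2.COLOR_RGB2HSV); H,S=hsv[...,0],hsv[...,1]
    m=(d>0)&(S>110)&(H<16)&(P[...,2]>zr[0])&(P[...,2]<zr[1])&(np.hypot(P[...,0]-gx,P[...,1]-gy)<.1)
    if m.sum()<40: return print(cam,'few',m.sum())
    m=big(m); q=P[m][:,:2]
    def f(v):
        a=v[2]; M=np.array([[np.cos(a),-np.sin(a)],[np.sin(a),np.cos(a)]])
        l=(q-v[:2])@M
        e=np.maximum(dist(l)-.005,0)
        # ends: extent must be centred
        s=(l[:,0].max()+l[:,0].min())/2
        return np.r_[e,s*np.sqrt(len(q))*.3,dist(l)*.2]
    b=min((least_squares(f,[gx+i,gy+j,np.radians(ga)],loss='soft_l1',f_scale=.002) for i in(-.01,.01) for j in(-.01,.01)),key=lambda r:r.cost)
    v=b.x; print(cam,'pipe',np.round(v[:2],4),'yaw',round(np.degrees(v[2]),1),'n',len(q),'rms mm',round(1000*np.sqrt((dist((q-v[:2])@np.array([[np.cos(v[2]),-np.sin(v[2])],[np.sin(v[2]),np.cos(v[2])]]))**2).mean()),2),'z top',np.round(np.percentile(P[m][:,2],90),4))
    return v
E
python3 - <<'E'
from pipe import *
st(); can('wrist',.427,.155); fit('wrist',.645,.24,-92); fit('wrist',.635,.044,-92); fit('top',.645,.24,-92); fit('top',.635,.044,-92); plan(.66,.143,.28,90)
E
```

```text
t 11.27 pos [0.4301 0.1564 0.2582] x [0.002 1.    0.   ] z [ 0.009 -0.    -1.   ] j [ 0.2   0.2   1.87 -0.    1.06 -1.37] F [0.7 0.2 0.5] op 0.064
wrist (array([429.2, 154.9]), 21.0, array([427.5, 155.3])) 2577 z 0.1208
wrist pipe [0.6355 0.2316] yaw -82.8 n 417 rms mm 3.16 z top 0.0153
wrist few 0
top pipe [0.6445 0.2403] yaw -88.9 n 235 rms mm 2.93 z top 0.0171
top pipe [0.6345 0.0431] yaw -92.0 n 227 rms mm 2.77 z top 0.017
turn [-0.003  0.002 -0.002] shift [-0.0121  0.234  -0.0292]
```

Emit:
{"fn": "send_rows", "kwargs": {
  "series": [
    [[0,0,-0.11,0.01,0.026,0,0],[0,0,-0.22,0.02,0.052,0,0],[0,0,-0.34,0.031,0.08,0,0],[0,0,-0.46,0.042,0.108,0,0],[0,0,-0.58,0.053,0.135,0.01,0],[0,0,-0.7,0.063,0.163,0.015,0],[0,0,-0.82,0.074,0.19,0.02,0],[0,0,-0.89,0.084,0.214,0.03,0]]
  ]
}}

```text
time: 12.18
tool_pos: [0.6412, 0.2394, 0.2187]
tool_rot: [-0.001, 0.332, 0.943, -0.002]
ft_force: [0.4, -0.4, 0.8]
opening: 0.0427
```

```bash
python3 - <<'E'
from pipe import *
env.capture('top'); env.capture('top'); st(); v=fit('wrist',.6445,.2403,-90,pic='w3');fit('top',.6445,.2403,-90);  plan(v[0],v[1],.12,np.degrees(v[2])+50.2+180)
E
```

```text
t 12.28 pos [0.642  0.2398 0.2165] x [-0.777  0.629  0.002] z [-0.005 -0.003 -1.   ] j [ 0.26  0.56  1.4  -0.    1.19 -2.2 ] F [-1.2 -0.2 -0.5] op 0.0429
wrist pipe [0.6446 0.2403] yaw -88.4 n 1807 rms mm 3.07 z top 0.0153
top pipe [0.6426 0.2354] yaw -88.2 n 205 rms mm 3.09 z top 0.0169
turn [-0.008 -0.003 -0.017] shift [-0.0036  0.0055  0.0978]
```

View pics/w3.png

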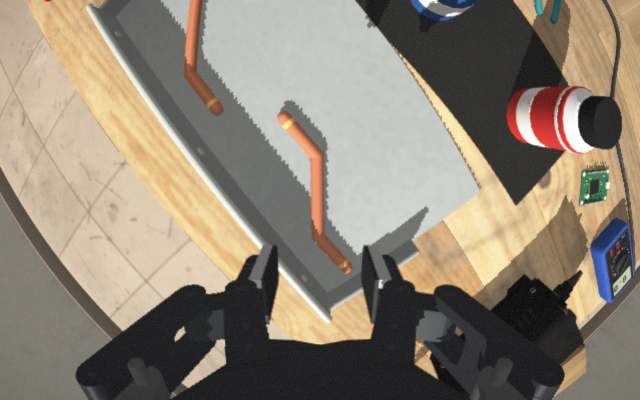

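Emit:
{"fn": "send_rows", "kwargs": {
  "series": [
    [[-0.008,-0.003,-0.017,-0.004,0.005,0.03,0],[-0.008,-0.003,-0.017,-0.004,0.005,0.065,0],[-0.008,-0.003,-0.017,-0.004,0.005,0.1,0],[-0.008,-0.003,-0.017,-0.004,0.005,0.115,0],[-0.008,-0.003,-0.017,-0.004,0.005,0.115,0],[-0.008,-0.003,-0.017,-0.004,0.005,0.115,0]]
  ]
}}

```text
time: 12.88
tool_pos: [0.6426, 0.2391, 0.102]
tool_rot: [-0.002, 0.327, 0.945, -0.001]
ft_force: [0.3, -0.3, 0.1]
opening: 0.0429
```

```bash
python3 - <<'E'
from h import *
st();  plan(.6446,.2403,.0775,141.8)
E
```

```text
t 12.88 pos [0.6426 0.2391 0.102 ] x [-0.786  0.619  0.002] z [-0.003 -0.    -1.   ] j [ 0.26  0.69  1.48  0.    0.98 -2.22] F [ 0.3 -0.3  0.1] op 0.0429
turn [-0.002 -0.002 -0.   ] shift [-0.0008  0.0022  0.0245]
```

Emit:
{"fn": "send_rows", "kwargs": {
  "series": [
    [[0,0,0,-0.001,0.002,0.012,0],[0,0,0,-0.001,0.002,0.02,0],[0,0,0,-0.001,0.002,0.0245,0],[0,0,0,-0.001,0.002,0.0245,0],[0,0,0,-0.001,0.002,0.0245,0]]
  ]
}}

```text
time: 13.3
tool_pos: [0.6445, 0.24, 0.0776]
tool_rot: [-0.002, 0.327, 0.945, -0.001]
ft_force: [0.1, -0.3, -0.1]
opening: 0.0425
```

Emit:
{"fn": "send_rows", "kwargs": {
  "series": [
    [[0,0,0,0,0,0,0.5],[0,0,0,0,0,0,1],[0,0,0,0,0,0,1],[0,0,0,0,0,0,1],[0,0,0,0,0,0,1],[0,0,0,0,0,0,1]]
  ],
  "grip_force": 50
}}

```text
time: 13.8
tool_pos: [0.6449, 0.2402, 0.0783]
tool_rot: [-0.001, 0.327, 0.945, -0.0]
ft_force: [-0.5, 0.2, 6.1]
opening: 0.0096
```

```bash
python3 - <<'E'
from pipe import *
st(); fit('wrist',.6446,.2403,-90)
E
```

```text
t 13.8 pos [0.6449 0.2402 0.0783] x [-0.786  0.619  0.002] z [-0.002 -0.    -1.   ] j [ 0.26  0.72  1.49  0.    0.94 -2.22] F [-0.5  0.2  6.1] op 0.0096
wrist pipe [0.6433 0.2388] yaw -88.0 n 5278 rms mm 3.05 z top 0.0152
```

Emit:
{"fn": "send_rows", "kwargs": {
  "series": [
    [[0,0,0,0,0,-0.01,1],[0,0,0,0,0,-0.025,1],[0,0,0,0,0,-0.045,1],[0,0,0,0,0,-0.07,1],[0,0,0,0,0,-0.1,1],[0,0,0,0,0,-0.12,1],[0,0,0,0,0,-0.12,1]]
  ]
}}

```text
time: 14.43
tool_pos: [0.6478, 0.2409, 0.2038]
tool_rot: [0.002, 0.327, 0.945, 0.002]
ft_force: [0.8, 0.5, -0.4]
opening: 0.0097
```

```bash
python3 - <<'E'
from pipe import *
st(); env.capture('top'); v=fit('wrist',.6446,.2403,-88,zr=(.11,.15),pic='w4'); s=st(); print('grip rel',np.array(s['tool_pos'])[:2]-v[:2])
E
```

```text
t 14.43 pos [0.6478 0.2409 0.2038] x [-0.786  0.619 -0.003] z [ 0.006  0.002 -1.   ] j [ 0.26  0.58  1.4   0.    1.16 -2.22] F [ 0.8  0.5 -0.4] op 0.0097
wrist pipe [0.6458 0.2396] yaw -87.9 n 5333 rms mm 3.09 z top 0.1382
t 14.53 pos [0.6454 0.2402 0.1992] x [-0.786  0.619  0.001] z [-0.001  0.    -1.   ] j [ 0.26  0.58  1.41  0.    1.15 -2.22] F [ 0.3 -1.2 -1.7] op 0.0098
grip rel [-0.00033172  0.00062028]
```

View pics/w4.png

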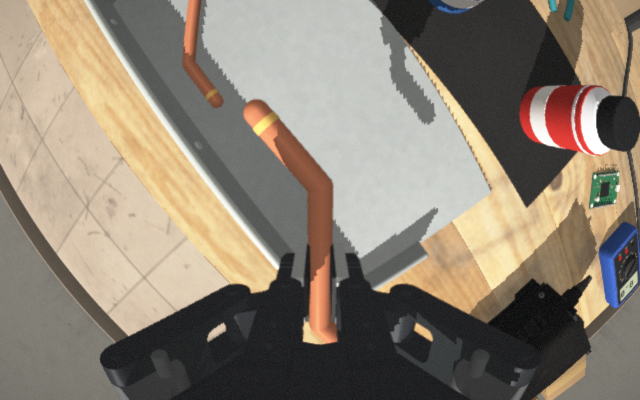

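Emit:
{"fn": "send_rows", "kwargs": {
  "series": [
    [[0,0,0.08,-0.012,-0.018,0,1],[0,0,0.18,-0.033,-0.047,0,1],[0,0,0.28,-0.055,-0.08,0,1],[0,0,0.38,-0.077,-0.112,0,1],[0,0,0.48,-0.1,-0.144,0,1],[0,0,0.58,-0.122,-0.176,0,1],[0,0,0.68,-0.145,-0.208,0,1],[0,0,0.76,-0.16,-0.231,0,1]]
  ]
}}

```text
time: 15.2
tool_pos: [0.6266, -0.0434, 0.197]
tool_rot: [-0.002, 0.657, 0.754, -0.001]
ft_force: [0.7, 0.8, -0.8]
opening: 0.0095
```

```bash
python3 - <<'E'
from h import *
st(); plan(.610,-.2965,.2,54.9)
E
```

```text
t 15.2 pos [ 0.6266 -0.0434  0.197 ] x [-0.137  0.991  0.001] z [-0.004 -0.    -1.   ] j [-0.18  0.51  1.56 -0.    1.08 -1.89] F [ 0.7  0.8 -0.8] op 0.0095
turn [-0.004  0.001  0.75 ] shift [-0.2484 -0.0512 -0.0029]
```

Emit:
{"fn": "send_rows", "kwargs": {
  "series": [
    [[0,0,0.1,-0.033,-0.007,-0.003,1],[0,0,0.2,-0.066,-0.014,-0.003,1],[0,0,0.3,-0.1,-0.021,-0.003,1],[0,0,0.4,-0.133,-0.028,-0.003,1],[0,0,0.5,-0.166,-0.035,-0.003,1],[0,0,0.61,-0.2,-0.041,-0.003,1],[0,0,0.7,-0.23,-0.047,-0.003,1],[-0.004,0.001,0.75,-0.248,-0.051,-0.003,1]]
  ]
}}

```text
time: 15.87
tool_pos: [0.6088, -0.2991, 0.1978]
tool_rot: [-0.001, 0.889, 0.458, -0.001]
ft_force: [0.5, 0.1, -1.0]
opening: 0.0097
```

```bash
python3 - <<'E'
from pipe import *
env.capture('top'); env.capture('top'); im,d,c=cap('wrist','w5'); P=cloud(c,d,'wrist'); st()
x,y,z=P[...,0],P[...,1],P[...,2]
m=(d>0)&(z>.064)&(z<.08)&(x>.5)&(x<.75)&(y<-.13)&(y>-.38)
n,l,s,_=cv2.connectedComponentsWithStats(m.astype(np.uint8))
for i in range(1,n):
    if s[i,4]>40: print('post rim',rect(P[l==i][:,:2]),s[i,4],np.percentile(z[l==i],95).round(4))
fit('wrist',.61,-.2965,-175.3,zr=(.11,.16)); plan(.610,-.2965,.145,54.9)
E
```

```text
t 16.02 pos [ 0.6087 -0.2971  0.1979] x [ 0.577  0.817 -0.   ] z [-0.003  0.002 -1.   ] j [-0.56  0.57  1.44 -0.    1.14 -1.51] F [-0.6  1.  -2.5] op 0.0099
post rim (array([ 542.2, -166.4]), array([30.1, 11.7]), 6.2) 737 0.0731
post rim (array([ 545.4, -205.8]), array([30.3, 11.2]), 3.7) 602 0.0734
post rim (array([ 549.5, -256.1]), array([30.3, 11.1]), 4.9) 743 0.0733
post rim (array([ 552.9, -297.4]), array([30.2,  7.1]), 5.1) 427 0.0736
post rim (array([ 659.3, -207.1]), array([30.7, 11.6]), 4.5) 579 0.0731
post rim (array([ 662.9, -246.5]), array([31.6, 10.7]), 3.6) 536 0.0731
post rim (array([ 666.7, -293.5]), array([28.9,  5.4]), 2.2) 173 0.0725
wrist pipe [ 0.607 -0.295] yaw -175.2 n 5409 rms mm 3.12 z top 0.1349
turn [-0.004  0.    -0.   ] shift [0.     0.0016 0.053 ]
```

View pics/w5.png

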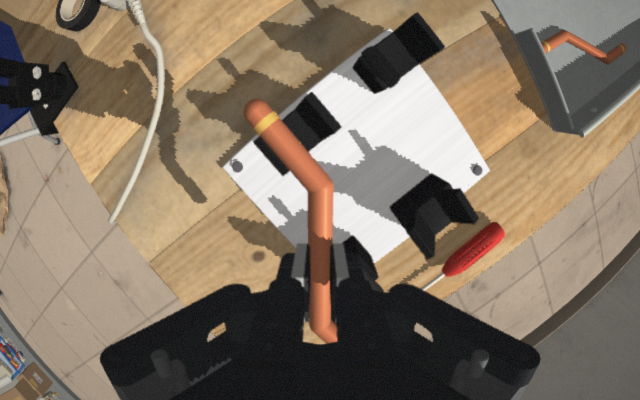

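Emit:
{"fn": "send_rows", "kwargs": {
  "series": [
    [[0,0,0,0,0.002,0.015,1],[0,0,0,0,0.002,0.035,1],[0,0,0,0,0.002,0.05,1],[0,0,0,0,0.002,0.06,1],[0,0,0,0,0.002,0.066,1],[0,0,0,0,0.002,0.07,1],[0,0,0,0,0.002,0.07,1],[0,0,0,0,0.002,0.07,1]]
  ]
}}

```text
time: 16.73
tool_pos: [0.6107, -0.2966, 0.1285]
tool_rot: [-0.002, 0.887, 0.461, -0.001]
ft_force: [-0.8, -0.1, -0.6]
opening: 0.0097
```

```bash
python3 - <<'E'
from h import *
st(); plan(.610,-.2965,.1245,54.9)
E
```

```text
t 16.73 pos [ 0.6107 -0.2966  0.1285] x [0.575 0.818 0.   ] z [-0.003  0.002 -1.   ] j [-0.55  0.65  1.48  0.    1.01 -1.51] F [-0.8 -0.1 -0.6] op 0.0097
turn [-0.004 -0.     0.   ] shift [-0.0003 -0.0006  0.004 ]
```

Emit:
{"fn": "send_rows", "kwargs": {
  "series": [
    [[0,0,0,0,0,0.001,1],[0,0,0,0,0,0.002,1],[0,0,0,0,0,0.003,1],[0,0,0,0,0,0.004,1],[0,0,0,0,0,0.0045,1],[0,0,0,0,0,0.0045,1]]
  ]
}}

```text
time: 17.23
tool_pos: [0.6109, -0.2968, 0.1252]
tool_rot: [-0.001, 0.887, 0.461, -0.001]
ft_force: [-2.3, 0.7, 5.6]
opening: 0.0094
```

Emit:
{"fn": "send_rows", "kwargs": {
  "series": [
    [[0,0,0,0,0,0,0.5],[0,0,0,0,0,0,0.2],[0,0,0,0,0,0,0.2],[0,0,0,0,0,0,0.2],[0,0,0,0,0,-0.02,0.2],[0,0,0,0,0,-0.05,0.2],[0,0,0,0,0,-0.09,0.2],[0,0,0,0,0,-0.09,0.2]]
  ]
}}

```text
time: 17.9
tool_pos: [0.6146, -0.299, 0.2229]
tool_rot: [0.004, 0.887, 0.461, 0.003]
ft_force: [1.5, -0.8, 1.2]
opening: 0.0343
```

```bash
python3 - <<'E'
from pipe import *
env.capture('top'); st(); fit('wrist',.61,-.2965,-175.3,zr=(.045,.07),pic='w6'); fit('top',.635,.044,-92); can('top',.416,.311); can('top',.4285,.155); plan(.6345,.0431,.22,138.2)
E
```

```text
t 17.95 pos [ 0.6137 -0.2985  0.2201] x [0.575 0.818 0.001] z [ 0.006 -0.003 -1.   ] j [-0.55  0.55  1.41  0.    1.18 -1.51] F [ 0.7 -0.2  0.6] op 0.0343
wrist pipe [ 0.6109 -0.2955] yaw -175.3 n 2681 rms mm 3.33 z top 0.0623
top pipe [0.6344 0.0431] yaw -92.1 n 225 rms mm 2.73 z top 0.0168
top (array([417. , 309.4]), 21.0, array([416.7, 308.4])) 285 z 0.1212
top (array([429.8, 153.6]), 20.8, array([429.8, 152.7])) 279 z 0.121
turn [-0.004 -0.004 -1.454] shift [ 0.2917 -0.1755 -0.0053]
```

View pics/w6.png

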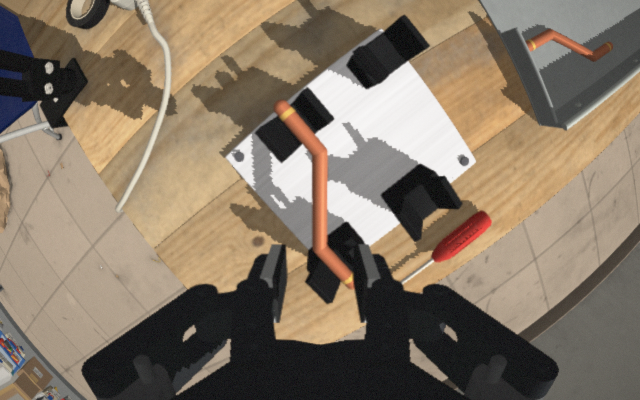

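Emit:
{"fn": "send_rows", "kwargs": {
  "series": [
    [[0,0,-0.08,0.012,-0.008,-0.003,0.1],[0,0,-0.18,0.032,-0.02,-0.005,0.1],[0,0,-0.28,0.055,-0.033,-0.005,0],[0,0,-0.38,0.077,-0.046,-0.005,0],[0,0,-0.48,0.1,-0.06,-0.005,0],[0,0,-0.58,0.122,-0.073,-0.005,0],[0,0,-0.67,0.144,-0.087,-0.005,0],[0,0,-0.75,0.165,-0.1,-0.005,0]]
  ]
}}

```text
time: 18.82
tool_pos: [0.6222, -0.1023, 0.2174]
tool_rot: [-0.004, 0.655, 0.755, -0.001]
ft_force: [1.2, 0.0, 0.2]
opening: 0.0428
```

```bash
python3 - <<'E'
from h import *
st(); plan(.6345,.0431,.22,138.2)
E
```

```text
t 18.82 pos [ 0.6222 -0.1023  0.2174] x [-0.141  0.99   0.005] z [-0.008  0.004 -1.   ] j [-0.27  0.49  1.53  0.    1.13 -1.99] F [1.2 0.  0.2] op 0.0428
turn [-0.005 -0.007 -0.699] shift [ 0.1422  0.0327 -0.0021]
```

Emit:
{"fn": "send_rows", "kwargs": {
  "series": [
    [[0,0,-0.1,0.02,0.005,0,0],[0,0,-0.2,0.041,0.01,0,0],[0,0,-0.3,0.062,0.014,0,0],[0,0,-0.4,0.082,0.019,0,0],[0,0,-0.5,0.103,0.024,0,0],[0,0,-0.6,0.124,0.029,0,0],[-0.005,-0.007,-0.699,0.142,0.033,0,0],[-0.005,-0.007,-0.699,0.142,0.033,0,0]]
  ]
}}

```text
time: 19.48
tool_pos: [0.6338, 0.0463, 0.2161]
tool_rot: [-0.002, 0.354, 0.935, 0.0]
ft_force: [-0.4, -0.3, -0.8]
opening: 0.0427
```

```bash
python3 - <<'E'
from pipe import *
env.capture('top'); env.capture('top'); v=fit('wrist',.6345,.0431,-92,pic='w7'); st(); a=np.degrees(v[2])+230.2; print(a); plan(v[0],v[1],.1,a)
E
```

```text
wrist pipe [0.6352 0.0434] yaw -91.9 n 1854 rms mm 3.12 z top 0.0153
t 19.63 pos [0.6342 0.0427 0.2167] x [-0.744  0.668  0.002] z [-0.002 -0.    -1.   ] j [-0.04  0.49  1.52 -0.    1.13 -2.45] F [-0.6 -0.8 -0.8] op 0.0431
138.27688972683683
turn [-0.002 -0.002 -0.003] shift [-0.0005  0.0015  0.1167]
```

Emit:
{"fn": "send_rows", "kwargs": {
  "series": [
    [[0,0,0,-0.001,0.001,0.03,0],[0,0,0,-0.001,0.001,0.065,0],[0,0,0,-0.001,0.001,0.1,0],[0,0,0,-0.001,0.001,0.117,0],[0,0,0,-0.001,0.001,0.117,0],[0,0,0,-0.001,0.001,0.117,0]]
  ]
}}

```text
time: 20.13
tool_pos: [0.6345, 0.0416, 0.0986]
tool_rot: [-0.002, 0.359, 0.933, -0.001]
ft_force: [-0.3, -0.3, 0.3]
opening: 0.0427
```

```bash
python3 - <<'E'
from h import *
st();  plan(.6352,.0434,.0775,138.3)
E
```

```text
t 20.13 pos [0.6345 0.0416 0.0986] x [-0.743  0.67   0.004] z [-0.005 -0.    -1.   ] j [-0.04  0.64  1.6  -0.    0.9  -2.45] F [-0.3 -0.3  0.3] op 0.0427
turn [-0.004 -0.004 -0.006] shift [0.0006 0.0019 0.0211]
```

Emit:
{"fn": "send_rows", "kwargs": {
  "series": [
    [[-0.004,-0.004,-0.006,0,0.002,0.011,0],[-0.004,-0.004,-0.006,0,0.002,0.018,0],[-0.004,-0.004,-0.006,0,0.002,0.021,0],[-0.004,-0.004,-0.006,0,0.002,0.021,0],[-0.004,-0.004,-0.006,0,0.002,0.021,0]]
  ]
}}

```text
time: 20.55
tool_pos: [0.6361, 0.0429, 0.0784]
tool_rot: [0.001, 0.356, 0.934, 0.0]
ft_force: [0.8, -0.1, 0.2]
opening: 0.043
```

Emit:
{"fn": "send_rows", "kwargs": {
  "series": [
    [[0,0,0,0,0,0,0.5],[0,0,0,0,0,0,1],[0,0,0,0,0,0,1],[0,0,0,0,0,0,1],[0,0,0,0,0,0,1],[0,0,0,0,0,0,1]]
  ],
  "grip_force": 50
}}

```text
time: 21.05
tool_pos: [0.6366, 0.0429, 0.0792]
tool_rot: [0.001, 0.356, 0.934, 0.0]
ft_force: [-1.3, -0.9, 6.3]
opening: 0.0096
```

Emit:
{"fn": "send_rows", "kwargs": {
  "series": [
    [[0,0,0,0,0,-0.01,1],[0,0,0,0,0,-0.025,1],[0,0,0,0,0,-0.045,1],[0,0,0,0,0,-0.07,1],[0,0,0,0,0,-0.1,1],[0,0,0,0,0,-0.12,1],[0,0,0,0,0,-0.12,1],[0,0,0,0,0,-0.12,1]]
  ]
}}

```text
time: 21.72
tool_pos: [0.637, 0.043, 0.2009]
tool_rot: [0.003, 0.356, 0.935, 0.001]
ft_force: [0.2, -0.3, -0.9]
opening: 0.0094
```

```bash
python3 - <<'E'
from h import *
st();  plan(.6025,-.2065,.2,54.9)
E
```

```text
t 21.72 pos [0.637  0.043  0.2009] x [-0.747  0.665 -0.004] z [ 0.005 -0.    -1.   ] j [-0.04  0.51  1.54  0.    1.09 -2.45] F [ 0.2 -0.3 -0.9] op 0.0094
turn [6.000e-03 1.000e-03 1.456e+00] shift [-0.1402 -0.2092  0.0008]
```

Emit:
{"fn": "send_rows", "kwargs": {
  "series": [
    [[0,0,0.08,-0.008,-0.012,0,1],[0,0,0.19,-0.02,-0.03,0,1],[0,0,0.3,-0.032,-0.048,0,1],[0,0,0.41,-0.044,-0.066,0,1],[0,0,0.52,-0.056,-0.084,0,1],[0,0,0.63,-0.068,-0.101,0,1],[0,0,0.74,-0.08,-0.119,0,1],[0,0,0.84,-0.09,-0.134,0,1]]
  ]
}}

```text
time: 22.38
tool_pos: [0.6135, -0.118, 0.1988]
tool_rot: [0.0, 0.708, 0.706, 0.001]
ft_force: [-0.1, 0.7, -1.0]
opening: 0.0098
```

```bash
python3 - <<'E'
from h import *
st();  plan(.6025,-.2065,.198,54.9)
E
```

```text
t 22.38 pos [ 0.6135 -0.118   0.1988] x [0.003 1.    0.001] z [ 0.002  0.001 -1.   ] j [-0.3   0.5   1.57  0.    1.07 -1.87] F [-0.1  0.7 -1. ] op 0.0098
turn [ 0.002 -0.001  0.61 ] shift [-0.0885 -0.0107  0.0007]
```

Emit:
{"fn": "send_rows", "kwargs": {
  "series": [
    [[0.002,-0.001,0.1,-0.015,-0.002,0,1],[0.002,-0.001,0.2,-0.03,-0.004,0,1],[0.002,-0.001,0.3,-0.045,-0.006,0,1],[0.002,-0.001,0.4,-0.06,-0.008,0,1],[0.002,-0.001,0.51,-0.075,-0.009,0,1],[0.002,-0.001,0.61,-0.0885,-0.0107,0,1],[0.002,-0.001,0.61,-0.0885,-0.0107,0,1],[0.002,-0.001,0.61,-0.0885,-0.0107,0,1]]
  ]
}}

```text
time: 23.05
tool_pos: [0.6015, -0.2064, 0.197]
tool_rot: [-0.002, 0.887, 0.461, -0.001]
ft_force: [-0.4, 0.4, -1.7]
opening: 0.0095
```

```bash
python3 - <<'E'
from pipe import *
env.capture('top'); st(); fit('wrist',.6025,-.2065,-175.3,zr=(.11,.16),pic='w8'); plan(.6025,-.2065,.128,54.9)
E
```

```text
t 23.1 pos [ 0.6017 -0.2058  0.1973] x [0.573 0.819 0.   ] z [-0.003  0.002 -1.   ] j [-0.44  0.52  1.54  0.    1.09 -1.4 ] F [-0.7  0.6 -1.5] op 0.0096
wrist pipe [ 0.5994 -0.2033] yaw -174.9 n 5359 rms mm 3.1 z top 0.1335
turn [-0.003 -0.     0.002] shift [-0.0005  0.0012  0.0696]
```

Emit:
{"fn": "send_rows", "kwargs": {
  "series": [
    [[0,0,0,-0.001,0.001,0.015,1],[0,0,0,-0.001,0.001,0.035,1],[0,0,0,-0.001,0.001,0.05,1],[0,0,0,-0.001,0.001,0.06,1],[0,0,0,-0.001,0.001,0.066,1],[0,0,0,-0.001,0.001,0.069,1],[0,0,0,-0.001,0.001,0.069,1],[0,0,0,-0.001,0.001,0.069,1]]
  ]
}}

```text
time: 23.82
tool_pos: [0.6024, -0.2068, 0.1292]
tool_rot: [-0.001, 0.887, 0.462, -0.0]
ft_force: [0.1, 0.5, -1.9]
opening: 0.0095
```

Emit:
{"fn": "send_rows", "kwargs": {
  "series": [
    [[0,0,0,0,0,0.001,1],[0,0,0,0,0,0.002,1],[0,0,0,0,0,0.003,1],[0,0,0,0,0,0.004,1],[0,0,0,0,0,0.004,1]]
  ]
}}

```text
time: 24.23
tool_pos: [0.6028, -0.2069, 0.1262]
tool_rot: [-0.0, 0.887, 0.462, 0.0]
ft_force: [-0.9, -0.1, 4.8]
opening: 0.0098
```

Emit:
{"fn": "send_rows", "kwargs": {
  "series": [
    [[0,0,0,0,0,0,0.5],[0,0,0,0,0,0,0.2],[0,0,0,0,0,0,0.2],[0,0,0,0,0,0,0.2],[0,0,0,0,0,-0.02,0.2],[0,0,0,0,0,-0.05,0.2],[0,0,0,0,0,-0.09,0.2],[0,0,0,0,0,-0.09,0.2]]
  ]
}}

```text
time: 24.9
tool_pos: [0.6064, -0.2087, 0.2234]
tool_rot: [0.004, 0.887, 0.462, 0.004]
ft_force: [1.8, -0.0, 1.7]
opening: 0.0343
```

```bash
python3 - <<'E'
from pipe import *
env.capture('top'); st(); fit('wrist',.6025,-.2065,-175.3,zr=(.045,.07),pic='w9'); 
can('top',.416,.311); can('top',.4285,.155); plan(.44,-.14,.22,93)
E
```

```text
t 24.95 pos [ 0.6055 -0.2083  0.2208] x [0.573 0.82  0.002] z [ 0.008 -0.003 -1.   ] j [-0.44  0.49  1.51  0.    1.13 -1.4 ] F [ 0.5  0.6 -0.5] op 0.0343
wrist pipe [ 0.6028 -0.2053] yaw -175.1 n 2595 rms mm 3.28 z top 0.0624
top (array([417. , 309.4]), 20.9, array([416.6, 308.3])) 286 z 0.1212
top (array([429.8, 153.8]), 20.7, array([429.7, 152.7])) 279 z 0.1212
turn [-0.002 -0.001 -0.662] shift [-0.0382 -0.1713 -0.0041]
```

View pics/w9.png

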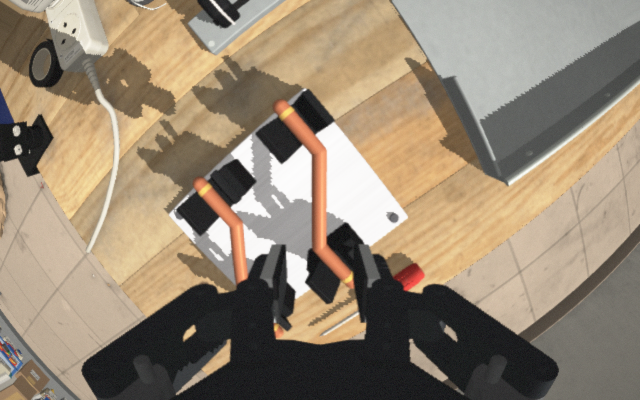

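Both pipes are seated, seen at (320,190) and (237,240), with their tops at 62 mm. Next is the fader: I move above it and measure the grip and clip.

Emit:
{"fn": "send_rows", "kwargs": {
  "series": [
    [[0,0,-0.1,-0.005,-0.025,0,0],[0,0,-0.2,-0.011,-0.05,0,0],[0,0,-0.3,-0.017,-0.075,0,0],[0,0,-0.4,-0.022,-0.1,0,0],[0,0,-0.5,-0.028,-0.127,0,0],[0,0,-0.6,-0.034,-0.152,0,0],[0,0,-0.662,-0.038,-0.171,0,0],[0,0,-0.662,-0.038,-0.171,0,0]]
  ]
}}

```text
time: 25.77
tool_pos: [0.4346, -0.1371, 0.2138]
tool_rot: [-0.005, 0.687, 0.726, -0.001]
ft_force: [-0.4, -0.3, -0.1]
opening: 0.0428
```

```bash
cat > fader.py <<'E'
from meas import *
def fader(cam,pic=None):
    im,d,c=cap(cam,pic); P=cloud(c,d,cam); hsv=cv2.cvtColor(im,cv2.COLOR_RGB2HSV).astype(int); H,S,V=hsv[...,0],hsv[...,1],hsv[...,2]
    x,y,z=P[...,0],P[...,1],P[...,2]; b=(d>0)&(x>.35)&(x<.47)&(y>-.26)&(y<.02)
    m=big(b&(S<60)&(V>80)&(z>.009)&(z<.018)); B=rect(P[m][:,:2]); print(cam,'base',B,m.sum())
    m=big(b&(z>.046)&(z<.065)&(x>.395)&(x<.44)); G=rect(P[m][:,:2]); print('grip top',G,m.sum(),np.median(z[m]))
    m=b&(x<.4)&((H<8)|(H>172))&(S>140)&(z>.014); C=rect(P[m][:,:2]); print('clip top',C,m.sum(),np.percentile(z[m],90) if m.any() else 0)
    a=np.radians(3.5); u=np.array([-np.sin(a),np.cos(a)])
    print('along track: grip',round((G[0]-B[0])@u,1),'clip',round((C[0]-B[0])@u,1),'diff',round((C[0]-G[0])@u,1))
E
python3 - <<'E'
from fader import *
env.capture('top'); env.capture('top'); fader('wrist','w10'); fader('top'); st(); plan(.4176,-.181,.13,93.5)
E
```

```text
wrist base (array([ 414.9, -123.8]), array([ 44.2, 180. ]), 3.0) 7227
grip top (array([ 418.1, -180.2]), array([28.7, 21.2]), 4.7) 883 0.05407008589841847
clip top (array([389.8, -93.9]), array([14.1,  9.1]), 3.1) 117 0.018457577957773464
along track: grip -56.5 clip 31.4 diff 87.9
top base (array([413.2, -83.6]), array([44. , 97.8]), 2.9) 483Traceback (most recent call last):
  File "<stdin>", line 2, in <module>
  File "fader.py", line 6, in fader
    m=big(b&(z>.046)&(z<.065)&(x>.395)&(x<.44)); G=rect(P[m][:,:2]); print('grip top',G,m.sum(),np.median(z[m]))
  File "meas.py", line 5, in big
    n,l,s,_=cv2.connectedComponentsWithStats(m.astype(np.uint8)); return l==1+np.argmax(s[1:,4])
                                                                              ~~~~~~~~~^^^^^^^^^
    return _wrapfunc(a, 'argmax', axis=axis, out=out, **kwds)
    return bound(*args, **kwds)
ValueError: attempt to get argmax of an empty sequence
```

View pics/w10.png

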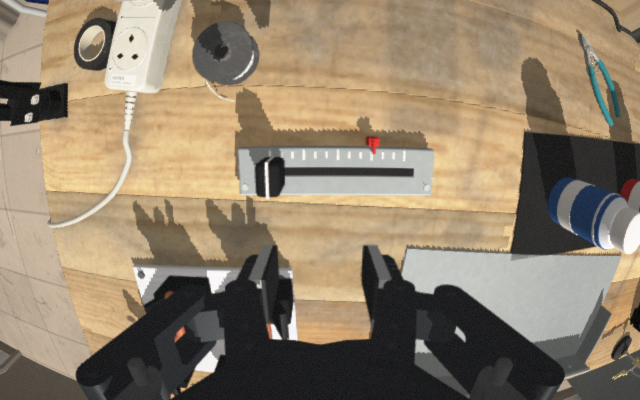

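```bash
python3 - <<'E'
from h import *
st(); plan(.418,-.1805,.14,93)
E
```

```text
t 25.97 pos [ 0.4411 -0.1404  0.2155] x [-0.051  0.999  0.001] z [-0.001  0.001 -1.   ] j [-0.46  0.27  1.9   0.    0.97 -2.08] F [-0.1  0.6 -0.7] op 0.0426
turn [-0.001 -0.001 -0.001] shift [-0.039  -0.025   0.0755]
```

Emit:
{"fn": "send_rows", "kwargs": {
  "series": [
    [[0,0,0,-0.013,-0.008,0.015,0],[0,0,0,-0.026,-0.017,0.035,0],[0,0,0,-0.039,-0.025,0.055,0],[0,0,0,-0.039,-0.025,0.07,0],[0,0,0,-0.039,-0.025,0.0755,0],[0,0,0,-0.039,-0.025,0.0755,0],[0,0,0,-0.039,-0.025,0.0755,0]]
  ]
}}

```text
time: 26.55
tool_pos: [0.4187, -0.1807, 0.1399]
tool_rot: [-0.001, 0.689, 0.725, 0.0]
ft_force: [-0.3, 0.6, 0.4]
opening: 0.0427
```

```bash
python3 - <<'E'
from h import *
st(); plan(.418,-.1805,.099,93)
E
```

```text
t 26.55 pos [ 0.4187 -0.1807  0.1399] x [-0.051  0.999  0.002] z [-0.001  0.001 -1.   ] j [-0.56  0.39  1.99  0.    0.76 -2.18] F [-0.3  0.6  0.4] op 0.0427
turn [-0.001 -0.002 -0.001] shift [ 0.0001 -0.0006  0.0409]
```

Emit:
{"fn": "send_rows", "kwargs": {
  "series": [
    [[0,0,0,0,0,0.015,0],[0,0,0,0,0,0.03,0],[0,0,0,0,0,0.038,0],[0,0,0,0,0,0.041,0],[0,0,0,0,0,0.041,0]]
  ],
  "grip_force": 25
}}

```text
time: 26.97
tool_pos: [0.4188, -0.1804, 0.0989]
tool_rot: [-0.001, 0.689, 0.725, 0.0]
ft_force: [0.2, -0.4, 0.5]
opening: 0.0429
```

Emit:
{"fn": "send_rows", "kwargs": {
  "series": [
    [[0,0,0,0,0,0,0.3],[0,0,0,0,0,0,0.6],[0,0,0,0,0,0,1],[0,0,0,0,0,0,1],[0,0,0,0,0,0,1]]
  ],
  "grip_force": 25
}}

```text
time: 27.38
tool_pos: [0.4194, -0.1806, 0.0996]
tool_rot: [-0.0, 0.689, 0.725, 0.0]
ft_force: [0.0, 1.5, 7.1]
opening: 0.0195
```

```bash
python3 - <<'E'
from h import *
s=st(); u=np.array([-.0523,.9986]); B=np.array([.4149,-.1238]); p=np.array(s['tool_pos'])[:2]; print('grip along track',(p-B)@u*1000)
E
```

```text
t 27.38 pos [ 0.4194 -0.1806  0.0996] x [-0.051  0.999  0.001] z [-0.     0.001 -1.   ] j [-0.56  0.47  2.02  0.    0.66 -2.18] F [0.  1.5 7.1] op 0.0195
grip along track -56.98691972638343
```

Emit:
{"fn": "send_rows", "kwargs": {
  "series": [
    [[0,0,0,0.01,0,0,1],[0,0,0,0.025,0,0,1],[0,0,0,0.04,0,0,1],[0,0,0,0.055,0,0,1],[0,0,0,0.07,0,0,1],[0,0,0,0.082,0,0,1],[0,0,0,0.0883,0,0,1],[0,0,0,0.0883,0,0,1]]
  ]
}}

```text
time: 28.05
tool_pos: [0.4148, -0.0913, 0.0997]
tool_rot: [-0.001, 0.688, 0.725, 0.0]
ft_force: [1.9, 1.6, -3.8]
opening: 0.0195
```

Emit:
{"fn": "send_rows", "kwargs": {
  "series": [
    [[0,0,0,0,0,0,1],[0,0,0,0,0,0,1]]
  ]
}}

```text
time: 28.22
tool_pos: [0.4149, -0.0914, 0.0997]
tool_rot: [-0.001, 0.688, 0.725, 0.001]
ft_force: [1.3, 1.4, -3.5]
opening: 0.0194
```

```bash
python3 - <<'E'
from h import *
s=st(); u=np.array([-.0523,.9986]); B=np.array([.4149,-.1238]); p=np.array(s['tool_pos'])[:2]; print('grip along track',(p-B)@u*1000)
E
```

```text
t 28.22 pos [ 0.4149 -0.0914  0.0997] x [-0.052  0.999  0.002] z [-0.     0.002 -1.   ] j [-0.38  0.44  2.09  0.    0.61 -2.01] F [ 1.3  1.4 -3.5] op 0.0194
grip along track 32.3244176853259
```

Emit:
{"fn": "send_rows", "kwargs": {
  "series": [
    [[0,0,0,0,0,0,0.4],[0,0,0,0,0,0,0],[0,0,0,0,0,0,0],[0,0,0,0,0,-0.03,0],[0,0,0,0,0.01,-0.065,0],[0,0,0,0,0.02,-0.1,0],[0,0,0,0,0.03,-0.12,0],[0,0,0,0,0.03,-0.12,0]]
  ]
}}

```text
time: 28.88
tool_pos: [0.4494, -0.0916, 0.2244]
tool_rot: [0.005, 0.689, 0.725, 0.003]
ft_force: [0.1, -0.1, 1.5]
opening: 0.0425
```

```bash
python3 - <<'E'
from fader import *
env.capture('top'); env.capture('top'); fader('wrist','w11'); st()
a=cv2.imread('pics/w11.png'); cv2.imwrite('pics/w11c.png',cv2.resize(a[100:240,200:460],None,fx=3,fy=3,interpolation=cv2.INTER_CUBIC))
E
```

```text
wrist base (array([ 414.9, -123.5]), array([ 43.4, 179.7]), 3.1) 7101
grip top (array([413.2, -91. ]), array([27.9, 19. ]), 2.7) 870 0.0540761668349464
clip top (array([389.8, -93.5]), array([14.1,  9.7]), 3.3) 115 0.017973242493055663
along track: grip 32.5 clip 31.5 diff -1.1
t 29.03 pos [ 0.4441 -0.09    0.2193] x [-0.052  0.999  0.002] z [-0.001  0.002 -1.   ] j [-0.35  0.26  1.92  0.    0.97 -1.98] F [-0.6  0.7 -0.3] op 0.0429
```

View pics/w11c.png

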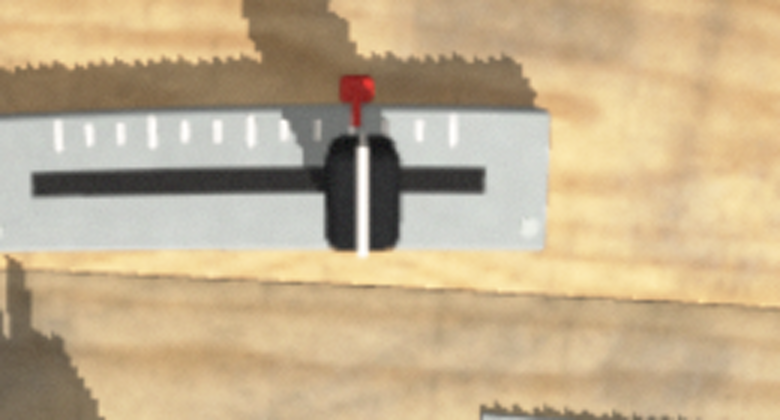

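```bash
python3 - <<'E'
from can import *
can('top',.4285,.155); can('top',.416,.311); plan(.4285,.1545,.25,90)
E
```

```text
top (array([429.9, 153.5]), 20.8, array([429.8, 152.7])) 281 z 0.1213
top (array([416.9, 308.8]), 21.1, array([416.7, 307.9])) 290 z 0.121
turn [-0.003 -0.003  0.052] shift [ 0.2447 -0.0022 -0.031 ]
```

Emit:
{"fn": "send_rows", "kwargs": {
  "series": [
    [[0,0,0.01,0.02,0,-0.012,-0.2],[0,0,0.02,0.055,0,-0.025,-0.4],[0,0,0.03,0.09,0,-0.031,-0.4],[0,0,0.04,0.125,-0.001,-0.031,-0.4],[0,0,0.05,0.16,-0.001,-0.031,-0.4],[0,0,0.052,0.195,-0.002,-0.031,-0.4],[0,0,0.052,0.228,-0.002,-0.031,-0.4],[-0.003,-0.003,0.052,0.245,-0.002,-0.031,-0.4]]
  ]
}}

```text
time: 29.8
tool_pos: [0.427, 0.1573, 0.2486]
tool_rot: [-0.001, 0.707, 0.707, -0.001]
ft_force: [-0.4, -0.1, -0.5]
opening: 0.0598
```

```bash
python3 - <<'E'
from can import *
env.capture('top');env.capture('top'); can('wrist',.4285,.1545); st(); plan(.4285,.1545,.163,90)
E
```

```text
wrist (array([429.3, 155.1]), 21.1, array([427.5, 155. ])) 2742 z 0.1208
t 29.95 pos [0.4274 0.1554 0.2487] x [-0.003  1.    -0.001] z [-0.003 -0.001 -1.   ] j [ 0.2   0.22  1.88 -0.    1.05 -1.38] F [-0.  -0.9  0.1] op 0.0595
turn [-0.003  0.001  0.003] shift [-0.0008  0.0014  0.0857]
```

Emit:
{"fn": "send_rows", "kwargs": {
  "series": [
    [[0,0,0,0,0.0015,0.02,-0.4],[0,0,0,0,0.0015,0.045,-0.4],[0,0,0,0,0.0015,0.07,-0.4],[0,0,0,0,0.0015,0.085,-0.4],[0,0,0,0,0.0015,0.085,-0.4],[0,0,0,0,0.0015,0.085,-0.4]]
  ],
  "grip_force": 40
}}

```text
time: 30.45
tool_pos: [0.4276, 0.154, 0.1627]
tool_rot: [-0.002, 0.707, 0.708, -0.003]
ft_force: [0.0, 0.2, 0.3]
opening: 0.0603
```

Emit:
{"fn": "send_rows", "kwargs": {
  "series": [
    [[0,0,0,0,0,0,0.3],[0,0,0,0,0,0,1],[0,0,0,0,0,0,1],[0,0,0,0,0,0,1],[0,0,0,0,0,0,1],[0,0,0,0,0,0,1]]
  ],
  "grip_force": 40
}}

```text
time: 30.95
tool_pos: [0.4283, 0.154, 0.1634]
tool_rot: [-0.001, 0.706, 0.708, -0.003]
ft_force: [-0.4, -1.4, 5.1]
opening: 0.0409
```

Emit:
{"fn": "send_rows", "kwargs": {
  "series": [
    [[0,0,0,0,0,-0.015,1],[0,0,0,0,0,-0.03,1],[0,0,0,0,0,-0.05,1],[0,0,0,0,0,-0.07,1],[0,0,0,0,0,-0.07,1],[0,0,0,0,0,-0.07,1]]
  ]
}}

```text
time: 31.45
tool_pos: [0.429, 0.1544, 0.2339]
tool_rot: [-0.001, 0.706, 0.708, -0.002]
ft_force: [-0.2, -0.5, -3.3]
opening: 0.0409
```

```bash
python3 - <<'E'
from h import *
st(); plan(.555,.045,.233,90)
E
```

```text
t 31.45 pos [0.429  0.1544 0.2339] x [-0.002  1.    -0.001] z [-0.003 -0.001 -1.   ] j [ 0.19  0.24  1.89 -0.    1.01 -1.38] F [-0.2 -0.5 -3.3] op 0.0409
turn [-0.003  0.001  0.002] shift [-0.1096  0.1258  0.0006]
```

Emit:
{"fn": "send_rows", "kwargs": {
  "series": [
    [[0,0,0,-0.016,0.018,0,1],[0,0,0,-0.036,0.042,0,1],[0,0,0,-0.057,0.066,0,1],[0,0,0,-0.078,0.09,0,1],[0,0,0,-0.097,0.112,0,1],[0,0,0,-0.11,0.126,0,1],[0,0,0,-0.11,0.126,0,1],[0,0,0,-0.11,0.126,0,1]]
  ]
}}

```text
time: 32.12
tool_pos: [0.5549, 0.044, 0.2316]
tool_rot: [-0.002, 0.707, 0.707, -0.003]
ft_force: [-0.2, 0.7, -3.0]
opening: 0.0411
```

Emit:
{"fn": "send_rows", "kwargs": {
  "series": [
    [[0,0,0,0,0,0.02,1],[0,0,0,0,0,0.04,1],[0,0,0,0,0,0.055,1],[0,0,0,0,0,0.063,1],[0,0,0,0,0,0.067,1],[0,0,0,0,0,0.068,1],[0,0,0,0,0,0.068,1]]
  ]
}}

```text
time: 32.7
tool_pos: [0.5536, 0.0446, 0.1639]
tool_rot: [-0.002, 0.707, 0.707, -0.003]
ft_force: [1.6, 0.3, -2.8]
opening: 0.041
```

Emit:
{"fn": "send_rows", "kwargs": {
  "series": [
    [[0,0,0,0,0,0.001,1],[0,0,0,0,0,0.002,1],[0,0,0,0,0,0.003,1],[0,0,0,0,0,0.003,1]]
  ]
}}

```text
time: 33.03
tool_pos: [0.5545, 0.045, 0.1634]
tool_rot: [-0.001, 0.707, 0.708, -0.002]
ft_force: [-4.5, 1.3, 19.2]
opening: 0.0408
```

Emit:
{"fn": "send_rows", "kwargs": {
  "series": [
    [[0,0,0,0,0,-0.001,0.6],[0,0,0,0,0,-0.001,0.0],[0,0,0,0,0,-0.001,-0.4],[0,0,0,0,0,-0.001,-0.4],[0,0,0,0,0,-0.02,-0.5],[0,0,0,0,0,-0.05,-0.5],[0,0,0,0,0,-0.09,-0.5],[0,0,0,0,0,-0.09,-0.5]]
  ]
}}

```text
time: 33.7
tool_pos: [0.5586, 0.045, 0.2598]
tool_rot: [0.003, 0.707, 0.708, 0.002]
ft_force: [1.7, -0.3, -0.1]
opening: 0.064
```

```bash
python3 - <<'E'
from can import *
env.capture('top'); can('wrist',.555,.045); can('top',.4165,.309); st(); plan(.4162,.3105,.25,90)
E
```

```text
wrist (array([556.6,  47.2]), 21.2, array([555. ,  47.2])) 2597 z 0.1208
top (array([417.3, 309. ]), 21.1, array([416.7, 308.1])) 288 z 0.1213
t 33.85 pos [0.5549 0.045  0.2535] x [-0.001  1.    -0.001] z [-0.004 -0.001 -1.   ] j [-0.04  0.35  1.66 -0.    1.13 -1.61] F [ 0.7 -0.5 -0.4] op 0.0636
turn [-0.004  0.001  0.001] shift [ 0.2656 -0.1384  0.0038]
```

Emit:
{"fn": "send_rows", "kwargs": {
  "series": [
    [[0,0,0,0.025,-0.013,0,-0.4],[0,0,0,0.06,-0.031,0,-0.4],[0,0,0,0.096,-0.05,0,-0.4],[0,0,0,0.132,-0.069,0,-0.4],[0,0,0,0.168,-0.088,0,-0.4],[0,0,0,0.204,-0.106,0,-0.4],[0,0,0,0.24,-0.125,0.003,-0.4],[-0.004,0.001,0.001,0.2656,-0.1384,0.003,-0.4]]
  ]
}}

```text
time: 34.52
tool_pos: [0.4132, 0.3122, 0.2485]
tool_rot: [-0.001, 0.707, 0.707, -0.002]
ft_force: [0.5, 1.3, 0.1]
opening: 0.0597
```

```bash
python3 - <<'E'
from can import *
env.capture('top');env.capture('top'); can('wrist',.4165,.31); st(); plan(.4162,.3105,.163,90)
E
```

```text
wrist (array([416.2, 310.6]), 21.0, array([414.4, 310.6])) 2709 z 0.1208
t 34.67 pos [0.414  0.3114 0.2489] x [-0.004  1.    -0.002] z [-0.003 -0.002 -1.   ] j [ 0.51  0.3   1.75  0.    1.09 -1.06] F [ 0.5 -0.5  0.5] op 0.0599
turn [-0.003  0.002  0.004] shift [-0.0008  0.0024  0.0859]
```

Emit:
{"fn": "send_rows", "kwargs": {
  "series": [
    [[0,0,0,-0.001,0.002,0.02,-0.4],[0,0,0,-0.001,0.002,0.045,-0.4],[0,0,0,-0.001,0.002,0.07,-0.4],[0,0,0,-0.001,0.002,0.085,-0.4],[0,0,0,-0.001,0.002,0.085,-0.4],[0,0,0,-0.001,0.002,0.085,-0.4]]
  ]
}}

```text
time: 35.17
tool_pos: [0.4155, 0.3089, 0.1627]
tool_rot: [-0.001, 0.706, 0.708, -0.003]
ft_force: [0.6, -0.5, 0.1]
opening: 0.0598
```

Emit:
{"fn": "send_rows", "kwargs": {
  "series": [
    [[0,0,0,0,0,0,0.3],[0,0,0,0,0,0,1],[0,0,0,0,0,0,1],[0,0,0,0,0,0,1],[0,0,0,0,0,0,1],[0,0,0,0,0,0,1]]
  ]
}}

```text
time: 35.67
tool_pos: [0.4158, 0.309, 0.1633]
tool_rot: [-0.001, 0.706, 0.708, -0.003]
ft_force: [0.2, -0.4, 3.9]
opening: 0.0406
```

Emit:
{"fn": "send_rows", "kwargs": {
  "series": [
    [[0,0,0,0,0,-0.015,1],[0,0,0,0,0,-0.03,1],[0,0,0,0,0,-0.05,1],[0,0,0,0,0,-0.07,1],[0,0,0,0,0,-0.07,1],[0,0,0,0,0,-0.07,1]]
  ]
}}

```text
time: 36.17
tool_pos: [0.4166, 0.3096, 0.2341]
tool_rot: [-0.0, 0.706, 0.708, -0.002]
ft_force: [-0.0, -0.1, -1.9]
opening: 0.0407
```

```bash
python3 - <<'E'
from h import *
st(); plan(.558,.243,.233,90)
E
```

```text
t 36.17 pos [0.4166 0.3096 0.2341] x [-0.003  1.    -0.002] z [-0.002 -0.002 -1.   ] j [ 0.51  0.32  1.76 -0.    1.06 -1.07] F [-0.  -0.1 -1.9] op 0.0407
turn [-0.002  0.002  0.003] shift [-0.0671  0.1411  0.0008]
```

Emit:
{"fn": "send_rows", "kwargs": {
  "series": [
    [[0,0,0,-0.009,0.018,0,1],[0,0,0,-0.022,0.046,0,1],[0,0,0,-0.035,0.074,0,1],[0,0,0,-0.048,0.102,0,1],[0,0,0,-0.06,0.126,0,1],[0,0,0,-0.067,0.141,0,1],[0,0,0,-0.067,0.141,0,1],[0,0,0,-0.067,0.141,0,1]]
  ]
}}

```text
time: 36.83
tool_pos: [0.5574, 0.2426, 0.2324]
tool_rot: [-0.001, 0.706, 0.708, -0.003]
ft_force: [-0.9, 0.4, -1.2]
opening: 0.0404
```

Emit:
{"fn": "send_rows", "kwargs": {
  "series": [
    [[0,0,0,0,0,0.02,1],[0,0,0,0,0,0.04,1],[0,0,0,0,0,0.055,1],[0,0,0,0,0,0.063,1],[0,0,0,0,0,0.067,1],[0,0,0,0,0,0.068,1],[0,0,0,0,0,0.068,1]]
  ]
}}

```text
time: 37.42
tool_pos: [0.5569, 0.2429, 0.1647]
tool_rot: [-0.001, 0.706, 0.708, -0.003]
ft_force: [0.7, -0.1, -1.9]
opening: 0.0408
```

Emit:
{"fn": "send_rows", "kwargs": {
  "series": [
    [[0,0,0,0,0,0.001,1],[0,0,0,0,0,0.002,1],[0,0,0,0,0,0.002,1]]
  ]
}}

```text
time: 37.67
tool_pos: [0.5573, 0.2432, 0.1635]
tool_rot: [-0.001, 0.706, 0.708, -0.002]
ft_force: [0.3, 0.6, -0.5]
opening: 0.0408
```

Emit:
{"fn": "send_rows", "kwargs": {
  "series": [
    [[0,0,0,0,0,0.001,1],[0,0,0,0,0,0.001,1]]
  ]
}}

```text
time: 37.83
tool_pos: [0.5578, 0.2433, 0.1634]
tool_rot: [-0.0, 0.706, 0.708, -0.001]
ft_force: [-0.7, 0.9, 5.4]
opening: 0.0408
```

Emit:
{"fn": "send_rows", "kwargs": {
  "series": [
    [[0,0,0,0,0,0,0.6],[0,0,0,0,0,0,0.0],[0,0,0,0,0,0,-0.4],[0,0,0,0,0,0,-0.4],[0,0,0,0,0,-0.02,-0.5],[0,0,0,0,0,-0.05,-0.5],[0,0,0,0,0,-0.1,-0.5],[0,0,0,0,0,-0.12,-0.5]]
  ]
}}

```text
time: 38.5
tool_pos: [0.5585, 0.2435, 0.286]
tool_rot: [0.0, 0.706, 0.708, -0.0]
ft_force: [1.5, 0.9, 0.3]
opening: 0.0639
```

Emit:
{"fn": "send_rows", "kwargs": {
  "series": [
    [[0,0,0,0.02,-0.03,-0.02,-0.5],[0,0,0,0.04,-0.06,-0.03,-0.5],[0,0,0,0.06,-0.09,-0.03,-0.5],[0,0,0,0.08,-0.12,-0.03,-0.5],[0,0,0,0.1,-0.15,-0.03,-0.5],[0,0,0,0.1,-0.15,-0.03,-0.5],[0,0,0,0.1,-0.15,-0.03,-0.5]]
  ]
}}

```text
time: 39.08
tool_pos: [0.4067, 0.3439, 0.3161]
tool_rot: [0.0, 0.705, 0.709, -0.001]
ft_force: [-0.1, -0.2, 0.5]
opening: 0.0641
```

```bash
python3 - <<'E'
from pipe import *
from fader import *
st(); can('top',.556,.045); can('top',.558,.243); fit('top',.6025,-.2065,-175.3,zr=(.045,.075)); fit('top',.61,-.2965,-175.3,zr=(.045,.075)); fader('top','topend')
a=cv2.imread('pics/topend.png'); cv2.imwrite('pics/topendc.png',cv2.resize(a[90:340,150:480],None,fx=2.4,fy=2.4,interpolation=cv2.INTER_CUBIC))
E
```

```text
t 39.08 pos [0.4067 0.3439 0.3161] x [-0.006  1.    -0.001] z [-0.001 -0.001 -1.   ] j [ 0.57  0.25  1.64 -0.    1.25 -1.  ] F [-0.1 -0.2  0.5] op 0.0641
top (array([580.9,   6.4]), 20.5, array([579.3,   8.6])) 222 z 0.121
top (array([558.5, 244.9]), 21.0, array([558.8, 243.4])) 274 z 0.1213
top pipe [ 0.6024 -0.205 ] yaw -175.1 n 259 rms mm 2.82 z top 0.0629
top pipe [ 0.6116 -0.2949] yaw -175.5 n 265 rms mm 2.77 z top 0.0632
top base (array([ 415.4, -124.5]), array([ 44.1, 179.6]), 2.9) 1011
grip top (array([412.8, -91.6]), array([19.4, 26.4]), 89.0) 98 0.053292949420845614
clip top (array([386.9, -94.2]), array([5. , 7.6]), 87.1) 8 0.018890443543222456
along track: grip 33.0 clip 32.0 diff -1.0
```

View pics/topendc.png

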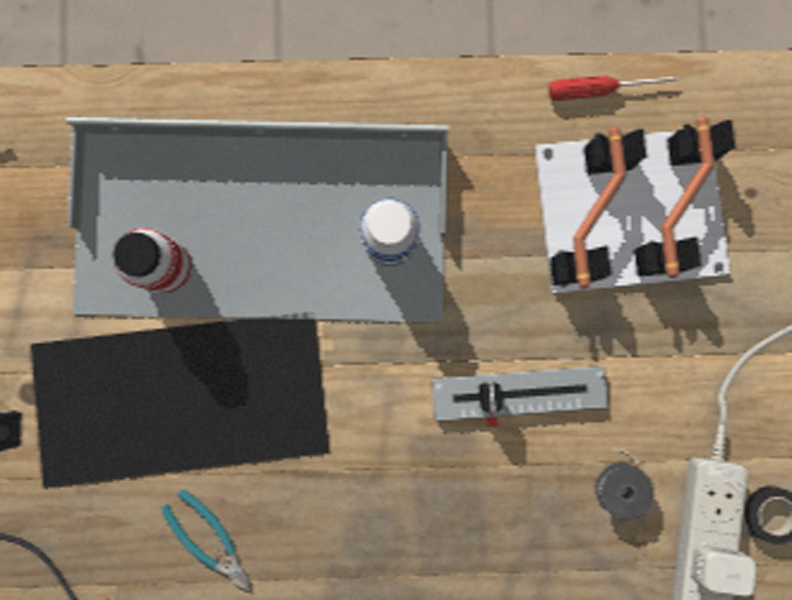

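Final top view: both pipes sit in the cradle and the fader grip is level with the clip. The blue can, though, has been knocked from (350,255) to (388,225), so I'll put it back.

Emit:
{"fn": "send_rows", "kwargs": {
  "series": [
    [[0,0,0,-0.025,0.013,0,-0.4],[0,0,0,-0.06,0.03,0,-0.4],[0,0,0,-0.095,0.048,0,-0.4],[0,0,0,-0.13,0.066,0,-0.4],[0,0,0,-0.165,0.084,0,-0.4],[0,0,0,-0.2,0.102,0,-0.4],[0,0,0,-0.235,0.12,0.01,-0.4],[0,0,0,-0.26,0.133,0.02,-0.4]]
  ]
}}

```text
time: 40.0
tool_pos: [0.5451, 0.0786, 0.2964]
tool_rot: [0.001, 0.708, 0.706, 0.0]
ft_force: [0.5, 0.6, 0.5]
opening: 0.06
```

```bash
python3 - <<'E'
from can import *
st(); can('wrist',.581,.007); plan(.58,.0075,.25,90)
E
```

```text
t 40.0 pos [0.5451 0.0786 0.2964] x [ 0.002  1.    -0.002] z [ 0.002 -0.002 -1.   ] j [ 0.02  0.29  1.63 -0.    1.22 -1.55] F [0.5 0.6 0.5] op 0.06
wrist (array([581. ,   7.5]), 21.1, array([576.5,   6.8])) 1282 z 0.1208
turn [ 0.001  0.005 -0.003] shift [-0.0675  0.0339  0.0445]
```

Emit:
{"fn": "send_rows", "kwargs": {
  "series": [
    [[0,0,0,-0.02,0.01,0.01,-0.4],[0,0,0,-0.045,0.022,0.03,-0.4],[0,0,0,-0.0675,0.034,0.044,-0.4],[0,0.003,0,-0.0675,0.034,0.044,-0.4],[0,0.003,0,-0.0675,0.034,0.044,-0.4]]
  ]
}}

```text
time: 40.47
tool_pos: [0.5803, 0.0055, 0.2492]
tool_rot: [-0.0, 0.71, 0.705, -0.001]
ft_force: [-0.2, -0.1, -0.2]
opening: 0.0599
```

```bash
python3 - <<'E'
from can import *
env.capture('top'); can('wrist',.581,.007); st(); plan(.5805,.0073,.163,90)
E
```

```text
wrist (array([581.5,   7. ]), 21.1, array([579.7,   6.8])) 2707 z 0.1208
t 40.57 pos [0.5801 0.0072 0.2505] x [ 0.005  1.    -0.001] z [ 0.    -0.001 -1.   ] j [-0.11  0.38  1.62 -0.    1.14 -1.67] F [0.4 1.1 0.6] op 0.06
turn [ 0.     0.001 -0.005] shift [0.0002 0.0004 0.0875]
```

Emit:
{"fn": "send_rows", "kwargs": {
  "series": [
    [[0,0,0,0,0.001,0.02,-0.4],[0,0,0,0,0.001,0.045,-0.4],[0,0,0,0,0.001,0.07,-0.4],[0,0,0,0,0.001,0.087,-0.4],[0,0,0,0,0.001,0.087,-0.4],[0,0,0,0,0.001,0.087,-0.4]]
  ]
}}

```text
time: 41.07
tool_pos: [0.5806, 0.008, 0.1637]
tool_rot: [0.0, 0.708, 0.706, -0.001]
ft_force: [-0.2, 0.1, 0.6]
opening: 0.0597
```

Emit:
{"fn": "send_rows", "kwargs": {
  "series": [
    [[0,0,0,0,0,0,0.3],[0,0,0,0,0,0,1],[0,0,0,0,0,0,1],[0,0,0,0,0,0,1],[0,0,0,0,0,0,1],[0,0,0,0,0,0,1]]
  ]
}}

```text
time: 41.57
tool_pos: [0.5818, 0.008, 0.1655]
tool_rot: [0.001, 0.709, 0.706, 0.001]
ft_force: [0.2, 0.6, 7.2]
opening: 0.0411
```

Emit:
{"fn": "send_rows", "kwargs": {
  "series": [
    [[0,0,0,0,0,-0.01,1],[0,0,0,0,0,-0.02,1],[0,0,0,0,0,-0.03,1],[0,0,0,0,0,-0.03,1],[0,0,0,0,0,-0.03,1]]
  ]
}}

```text
time: 41.98
tool_pos: [0.5823, 0.008, 0.1967]
tool_rot: [0.002, 0.709, 0.706, 0.001]
ft_force: [-0.9, 0.4, -3.5]
opening: 0.041
```

```bash
python3 - <<'E'
from h import *
st(); plan(.555,.045,.193,90)
E
```

```text
t 41.98 pos [0.5823 0.008  0.1967] x [ 0.004  1.    -0.001] z [ 0.005 -0.001 -1.   ] j [-0.1   0.45  1.67 -0.    1.02 -1.67] F [-0.9  0.4 -3.5] op 0.041
turn [ 0.005  0.001 -0.004] shift [ 0.0369 -0.0274  0.0035]
```

Emit:
{"fn": "send_rows", "kwargs": {
  "series": [
    [[0,0,0,0.01,-0.007,0,1],[0,0,0,0.024,-0.017,0,1],[0.005,0.001,0,0.037,-0.027,0,1],[0.005,0.001,0,0.037,-0.027,0.01,1],[0.005,0.001,0,0.037,-0.027,0.02,1],[0.005,0.001,0,0.037,-0.027,0.028,1],[0.005,0.001,0,0.037,-0.027,0.0295,1],[0.005,0.001,0,0.037,-0.027,0.0295,1]]
  ]
}}

```text
time: 42.65
tool_pos: [0.5555, 0.045, 0.1662]
tool_rot: [-0.0, 0.709, 0.706, -0.001]
ft_force: [-0.6, 0.1, -3.3]
opening: 0.0406
```

Emit:
{"fn": "send_rows", "kwargs": {
  "series": [
    [[0,0,0,0,0,0.001,1],[0,0,0,0,0,0.002,1],[0,0,0,0,0,0.002,1]]
  ]
}}

```text
time: 42.9
tool_pos: [0.5564, 0.0447, 0.1656]
tool_rot: [0.0, 0.709, 0.705, 0.0]
ft_force: [-1.8, 0.3, 9.2]
opening: 0.0408
```

Emit:
{"fn": "send_rows", "kwargs": {
  "series": [
    [[0,0,0,0,0,-0.0005,0.6],[0,0,0,0,0,-0.0005,0.0],[0,0,0,0,0,-0.0005,-0.4],[0,0,0,0,0,-0.0005,-0.4],[0,0,0,0,0,-0.02,-0.5],[0,0,0,0,0,-0.05,-0.5],[0,0,0,0,0,-0.1,-0.5],[0,0,0,0,0,-0.12,-0.5]]
  ]
}}

```text
time: 43.57
tool_pos: [0.5569, 0.0447, 0.2881]
tool_rot: [0.001, 0.709, 0.705, 0.001]
ft_force: [0.6, 0.3, 0.5]
opening: 0.064
```

Emit:
{"fn": "send_rows", "kwargs": {
  "series": [
    [[0,0,0,0.02,-0.03,-0.02,-0.5],[0,0,0,0.04,-0.06,-0.03,-0.5],[0,0,0,0.06,-0.09,-0.03,-0.5],[0,0,0,0.08,-0.12,-0.03,-0.5],[0,0,0,0.1,-0.14,-0.03,-0.5],[0,0,0,0.13,-0.14,-0.03,-0.5],[0,0,0,0.16,-0.14,-0.03,-0.5],[0,0,0,0.16,-0.14,-0.03,-0.5]]
  ]
}}

```text
time: 44.23
tool_pos: [0.4174, 0.2093, 0.3182]
tool_rot: [0.0, 0.708, 0.706, 0.002]
ft_force: [-0.0, 0.7, 0.2]
opening: 0.064
```

```bash
python3 - <<'E'
from pipe import *
from fader import *
st(); env.capture('top'); can('top',.556,.045); can('top',.558,.243); fit('top',.6025,-.2065,-175.3,zr=(.045,.075)); fit('top',.61,-.2965,-175.3,zr=(.045,.075)); fader('top','topend2')
for n,a in (('driver','top'),('solder_spool','top')):
    im,d,c=cap(a); P=cloud(c,d,a); r=env.search_frame(a,n)
    if r: u,v=np.round(r[0]['centre']).astype(int); print(n,round(r[0]['p'],2),np.round(P[v,u],3))
E
```

```text
t 44.23 pos [0.4174 0.2093 0.3182] x [0.002 1.    0.003] z [ 0.004  0.003 -1.   ] j [ 0.32  0.15  1.77  0.    1.22 -1.25] F [-0.   0.7  0.2] op 0.064
top (array([557.3,  42.1]), 20.8, array([556.6,  41.4])) 264 z 0.121
top (array([558.6, 244.8]), 21.0, array([558.7, 244.4])) 275 z 0.121
top pipe [ 0.6024 -0.2049] yaw -175.2 n 262 rms mm 2.84 z top 0.0632
top pipe [ 0.6113 -0.2949] yaw -175.3 n 266 rms mm 2.75 z top 0.0635
top base (array([ 415.4, -124.8]), array([ 44. , 180.3]), 2.9) 1000
grip top (array([412.8, -91.7]), array([19.5, 26.5]), 89.5) 97 0.05418671226793259
clip top (array([388.1, -92.9]), array([5.2, 8.8]), 45.6) 10 0.018902847459649052
along track: grip 33.2 clip 33.5 diff 0.3
driver 0.73 [ 0.73  -0.203  0.016]
solder_spool 0.61 [ 0.313 -0.222  0.029]
```

```bash
python3 -c "
from plant import env
print(env.hand_in())"
```

```text
the job is handed in; nothing more can be done
None
```

The job is done and handed in at about 44 s on the robot's clock. Only the red and blue cans were there; the yellow one was absent.

**What I did:** I stood both cans on the mat and laid each pipe in a cradle nest. I then slid the fader grip to the clip and stood the cans back in the rack's front row. After its return the blue can had been knocked about 45 mm from its place, so I picked it up and set it back.

**Last checks before hand-in (top camera):**

| Item | Reading |
|---|---|
| Blue can | upright at (0.557, 0.042) m |
| Red can | upright at (0.559, 0.245) m |
| Both pipes | within about 2 mm of the nest centres, tops 63 mm above the table, so they rest on the notch floors |
| Driver | at its starting place |
| Solder spool | within about 12 mm of its first reading; the arm never went near it |

**Where checks disagreed:** the fader readings differ slightly. Two put the grip about 1 mm past the clip and the last put it 0.3 mm short. I did not correct it further.

I viewed 14 pictures, within the budget.

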